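Load the tile drying rack

TASK

The plaster moulds are in the way on the wooden drying rack: first lift both onto the plywood mould board, lying flat and wholly on it. Then stand every tile from the blue carrier upright in the rack, one to a slot, right down and centred along the slot, and when they are all in hang the red tag by its eye on the peg of the sloping stand, pushed down against the white face. Leave the jar, bowl and cup alone.

Things in the scene. Friction and masses are not known exactly. Their poses are not given: they have to be found in the camera images.
- rack: wooden drying rack, fixed, 110 (x) x 198 (y) mm, 55 high: dark 10 mm base, brown lands 45 mm high on it, four slots between them along x, open at both ends and the top, 20 mm wide, floor 10 mm above the table; slot centres at y = -0.075, -0.025, +0.025, +0.075 m in its frame. Origin: centre of the underside, z up. The moulds start on top of it, over the slots
- carrier: bright blue plastic tile carrier fixed to the table, 110 (x) x 200 (y) mm, 45 high, same slot spacing as the rack: slots 22 mm wide, floor 10 mm above the table. The tiles start in it, standing upright. Origin: centre of the underside, z up
- board: plywood mould board fixed to the table, 130 (x) x 205 (y) mm, 15 thick; origin: centre of its underside, z up. Empty at the start; both moulds fit on it side by side along y
- stand: fixed stand with a white sloping face 120 mm wide and 180 mm long that rises away from its front (-x) edge at 0.55 rad (31.5 degrees) to the horizontal, top edge 110 mm above the table. Origin: on the table under the middle of the stand, z up
- peg: steel peg, 10 mm diameter, 55 mm long, standing square out of the white face, 40 mm below its top edge and 140 mm above its lower edge. Origin: where its axis meets the face; z along the peg (up and to the front, 0.55 rad off vertical), x up the slope of the face, y level across the face
- tag: red flat tag, 140 (x) x 44 (y) x 10 (z) mm, 80 g, with a 29 mm eye through it near its +x end, a thin white bar on the other half. Lies flat on the table at the start. Origin: centre of the underside. Either face may be up when hung
- tag_eye (a point): centre of the tag's eye, at (0.048, 0, 0.005) m in the tag's frame, axes as the tag's
- mould_a: white plaster half mould, block 60 (x) x 85 (y) x 50 (z) mm, about 0.4 kg, a thin brown line round the middle and a round brown patch on top; origin: centre of the underside, z up. At the start it lies on the rack's top (55 mm above the table)
- mould_b: white plaster half mould, block 60 (x) x 85 (y) x 50 (z) mm, about 0.4 kg, a thin brown line round the middle and a square brown patch on top; origin: centre of the underside, z up. At the start it lies on the rack's top (55 mm above the table)
- tile_1: ceramic tile, blue with a yellow ring, 100 (x) x 12 (y, thickness) x 110 (z) mm, about 0.26 kg; stands upright on its 100 x 12 mm edge in the carrier at the start. Origin: centre of the lower edge, z up, y square to its faces. May be absent
- tile_2: ceramic tile, terracotta with a white ring, 100 (x) x 12 (y, thickness) x 110 (z) mm, about 0.26 kg; stands upright on its 100 x 12 mm edge in the carrier at the start. Origin: centre of the lower edge, z up, y square to its faces. May be absent
- tile_3: ceramic tile, white with a blue ring, 100 (x) x 12 (y, thickness) x 110 (z) mm, about 0.26 kg; stands upright on its 100 x 12 mm edge in the carrier at the start. Origin: centre of the lower edge, z up, y square to its faces. May be absent
- tile_4: ceramic tile, green with a yellow ring, 100 (x) x 12 (y, thickness) x 110 (z) mm, about 0.26 kg; stands upright on its 100 x 12 mm edge in the carrier at the start. Origin: centre of the lower edge, z up, y square to its faces. May be absent
- glaze_jar: closed glaze jar, 64 mm diameter, 85 high, standing beyond the work; leave alone. Origin: centre of the underside
- slip_bowl: terracotta bowl, 90 mm across, 40 high, standing beyond the work; leave alone. Origin: centre of the underside
- brush_cup: blue cup, 72 mm diameter, 85 high, standing beyond the work; leave alone. Origin: centre of the underside
Mind the look-alikes: they are no part of the job. What is shaped like the mould_b but pink is not meant.

How it is judged:
By the outcome, as a careful person would: the job done as asked, in the order asked, and still so for the second after the job is handed in, with the robot touching nothing.
Of tile_1, tile_2, tile_3, tile_4 only 2 to 4 are there at a start; the rules pass over those that are not, and their reading is None.
At some moment in a run one of mould_a, mould_b, tag may be knocked a few centimetres aside while the robot is not near it.
It also fails if it takes over 210 s, if anything falls off the work surface, if the arm or the gripper's body presses on something with over 40 N, if the wrist force passes 120 N, or if a joint passes its speed limit or range.

ROBOT

A 6-joint arm with a two-finger parallel gripper is mounted at the origin on the work surface. World frame = base frame: x ahead of the robot, y to its left, z up, the work surface at z = 0. Lengths are in m, angles in degrees, forces in N, time in s.
With the tool pointing down it reaches from about 0.4 to 0.825 m from the base axis. Payload 7 kg.
Tool frame: the origin (TCP) lies midway between the tips of the shut fingers; the grasp point (between the pads) lies 19 mm behind it (r.grip_depth is the distance from the TCP to the grasp point, in m); z points along the fingers, y is the line along which they close (so a half turn about z gives the same grasp; the last joint's range is limited). The gripper opens to 88 mm and grips with 3 to 60 N. Pads are 19 mm wide; open, the fingers measure 130 mm over their backs; the gripper's body (78 mm by 193 mm) begins 47 mm behind the grasp point.
Start: joints at [-48.237, 20.546, 0.682, 0, -70.136, -16.507], TCP at [0.288, -0.61, 0.227] pointing down, gripper open.
Joint ranges: [-176.03, 176.03], [-82.01, 121.73], [-58.28, 71.71], [-173.87, 95.51], [-174.79, -0.11], [-173.66, 173.66]. Speed limits (degrees/s): [136.94, 136.94, 172.46, 180, 180, 180].

INTERFACE

Orientations are given as [roll, pitch, yaw] about the fixed x, y, z axes, in that order (R = Rz(yaw) Ry(pitch) Rx(roll)).
In Python, from plant import r, capture, close_job, search_frame, outline_of gives the robot as it stands.
- The arm moves only by the shell command python3 -m creep 'ROWS' [FORCE]. ROWS is JSON, a list of rows, each a list of 7 numbers: the finger opening in mm, from 0 to 87.6, then the shift along the world's x, y, z in units of 25 mm (1.0 is 25 mm), then the turn, a rotation vector about the world's x, y, z in degrees. In form: [[hand, x, y, z, ax, ay, az], ...]. A call has 1 to 8 rows; each row shifts and turns the commanded pose from where the row before left it; what a row does not reach is not made up. A row lasts 1/12 s, in which the tool goes at most 41.7 mm and 7.16 degrees, less where a joint would pass 70% of its speed; a pose out of reach is approached as far as the arm can. A call is refused whole if a number of a shift passes 1 or a number of a turn 7.16, either way. A call with a gripper value outside its range is refused whole. The fingers move at their own pace and stop on an object; FORCE is the grip in N (left out, the last holds). Time passes only in rows, so rows that do not move let the fingers close. It gives the time, the measured TCP pose, the force, the opening and the grip force at its end, in the units of the state.
- r.get_state(): the state, without advancing time (a new reading comes with each control period).
- capture(name): name is "scene" or "top" or "wrist"; returns a dict with "frame" (480x640x3 uint8, red, green, blue), "K" (3x3 intrinsics, pixels), "origin" and "rotation" of the camera in the world. Camera axes: x right, y down, z forward; pixel columns grow to the right and rows downward; lengths in m; the calibration is good to about 2 mm. A picture is of the moment at which its call begins. There is no depth.
- close_job(): hands the job in; it is judged then, once.
Trained networks look in a picture, given as the dict that the camera call returned (one of the last four; its "shot" number tells which), for a name from the list of things; names that differ only in an ending like _2 or _b are one class to them, and where a whole thing is asked for, a point or a joint stands for the part that bears it (a point fixed in the world has none). Each returns a list of dicts, best first, with "conf" (0 to 1); they miss things now and then, are a little off and sometimes report something else, mostly with a low value. They report only what shows in the picture. A call takes as long as a camera call. They do not tell look-alikes from the thing itself.
- search_frame(picture, target): "bbox" ([left, top, right, bottom] in pixels, round what is visible of it).
- outline_of(picture, target): "region" (480x640 bool, what is visible of it) and "bbox" ([left, top, right, bottom] in pixels, round what is visible of it).
The state is a dict: "time_s": time; "joints": joint angles; "qd": joint speeds; "joint_torque": joint torques, N m; "tcp_pos": TCP position; "eef_rot": TCP orientation; "contact_force": force on the tool from outside, world axes, zero at the start; "moment": the same for the moment, N m; "gripper_width": finger opening in m; "gripper_force": force on a finger pad.
Only numpy, scipy, OpenCV 4.12 (cv2) and the standard library are available. Lean on these libraries where they do the work, as an engineer would, in place of code of your own. Each camera call takes 0.05 s, during which the arm holds its last target. There are 200 camera calls.

## Working session

There is one attempt and no reset: what is moved stays moved. The work goes in short steps, Python scripts to look and compute and a shell command to move; the robot and the scene stay as the last step left them, time stands still between calls to the robot, and variables do not carry over. Pictures are saved under pics/ and viewed, at most 14 in all, crops included, and the job is handed in when it is done.

```bash
ls; mkdir -p pics
python3 - <<'E'
from plant import r,capture
import cv2
for n in ("scene","top"):
    p=capture(n); cv2.imwrite(f"pics/{n}0.png",p["frame"][:,:,::-1]); print(n,p["K"],p["origin"],p["rotation"])
s=r.get_state(); print(s)
E
```

```text
pics
scene [[509.66219598   0.         316.96662296]
 [  0.         509.66219598 236.65883394]
 [  0.           0.           1.        ]] [1.36100377 0.26369718 1.00746698] [-136.66817972   -0.60926619  113.15681763]
top [[567.55185237   0.         332.29141974]
 [  0.         567.55185237 240.55844412]
 [  0.           0.           1.        ]] [ 0.40181783 -0.08083028  1.73428165] [-1.74009931e+02 -9.73060642e-02 -8.87523627e+01]
{'time_s': 0.1, 'joints': array([-4.82360289e+01,  2.05859006e+01,  6.39329560e-01, -1.66748747e-02,
       -7.01370398e+01, -1.65064985e+01]), 'qd': array([ 0.01955414, -0.09674672,  0.19783475, -0.04532884, -0.05190092,
        0.02213671]), 'joint_torque': array([-4.19662902e-04, -5.84163666e+01,  2.93751723e+01,  7.01548576e+00,
        1.01069076e-02, -5.22860773e-05]), 'tcp_pos': array([ 0.28778969, -0.61008802,  0.2257382 ]), 'eef_rot': array([ 1.79915381e+02, -8.72749258e-03, -1.54748198e+02]), 'contact_force': array([ 0.21695336,  0.55461326, -0.50269648]), 'moment': array([-0.02835112,  0.04905991, -0.01015977]), 'gripper_force': 0.0, 'gripper_width': 0.08766486136573631}
```

View pics/scene0.png

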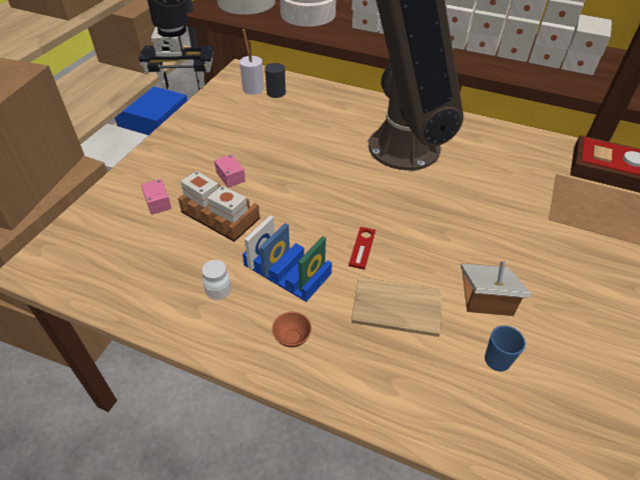

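View pics/top0.png

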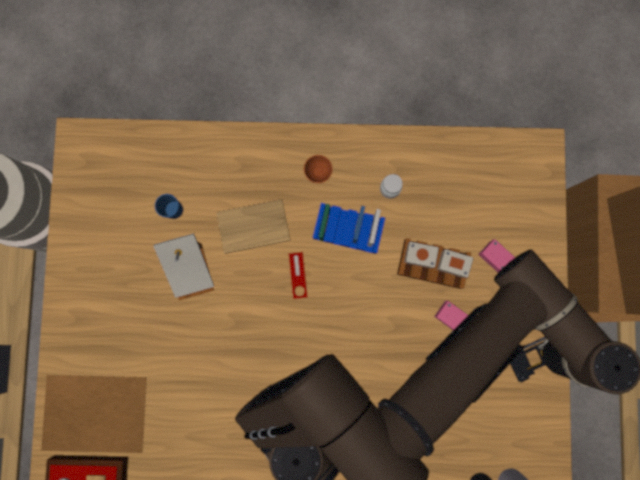

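The scene shows two white moulds on the rack (scene px ~200,187 square patch; 228,203 round patch). Pink blocks at 155,195 and 229,169 are look-alikes. The carrier holds three tiles: white at (262,240), blue at (276,250) and green at (314,263). The board is at (398,307), the tag at (362,247) and the stand at (494,287). Next I fit poses from the outlines in both views.

```bash
cat > h.py <<'E'
import numpy as np, cv2
from scipy.spatial.transform import Rotation as R
from scipy.optimize import minimize
from plant import r,capture,search_frame,outline_of
def rot(p): return R.from_euler('xyz',p["rotation"],degrees=True).as_matrix() if np.shape(p["rotation"])==(3,) else np.array(p["rotation"])
def proj(p,X):
    c=(np.atleast_2d(X)-p["origin"])@rot(p); u=c@p["K"].T; return u[:,:2]/u[:,2:]
def ray(p,uv,z):
    d=rot(p)@np.linalg.inv(p["K"])@np.array([uv[0],uv[1],1.]); o=np.array(p["origin"]); return o+d*(z-o[2])/d[2]
def box(sx,sy,z0,z1): return np.array([[x,y,z] for x in(-sx/2,sx/2) for y in(-sy/2,sy/2) for z in(z0,z1)])
def place(X,q,z): 
    c,s=np.cos(q[2]),np.sin(q[2]); return X@np.array([[c,s,0],[-s,c,0],[0,0,1]])+[q[0],q[1],z]
def soft(p,X,S=4):
    h=cv2.convexHull((proj(p,X)).astype(np.float32))
    m=np.zeros((480,640),np.uint8); cv2.fillConvexPoly(m,np.round(h*256).astype(np.int32),255,cv2.LINE_AA,8); return m/255.
def fit(obs,X,z,q0,sc=(.01,.01,.1)):
    "obs: list of (picture, region)"
    def cost(v):
        q=np.array(q0)+np.array(v)*sc; t=0
        for p,g in obs:
            m=soft(p,place(X,q,z)); t+=1-np.minimum(m,g).sum()/np.maximum(m,g).sum()
        return t/len(obs)
    best=None
    for k in (0,2,-2):
        o=minimize(cost,[0,0,k],method='Nelder-Mead',options=dict(initial_simplex=np.array([[0,0,k],[1,0,k],[0,1,k],[0,0,k+1.5]]),xatol=.01,fatol=1e-4))
        if best is None or o.fun<best.fun: best=o
    q=np.array(q0)+best.x*sc; return q,best.fun
E
cat > m1.py <<'E'
from h import *
T={}
P={n:capture(n) for n in("scene","top")}
dims={"rack":(.11,.198,0,.055),"carrier":(.11,.2,0,.045),"board":(.13,.205,0,.015),"tag":(.14,.044,0,.01)}
for n in ("rack","carrier","board","tag","stand","peg","mould_a","tile_1"):
    for c in P:
        for d in outline_of(P[c],n):
            g=d["region"]; ys,xs=np.nonzero(g); 
            if len(xs)==0: continue
            b=(P[c]["frame"][g].mean(0)).astype(int)
            print(n,c,round(d["conf"],2),[int(v) for v in d["bbox"]],len(xs),b,ray(P[c],(xs.mean(),ys.mean()),.0).round(3)[:2])
            T.setdefault(n,{}).setdefault(c,[]).append(g)
import pickle; pickle.dump((P,T),open("m1.pkl","wb"))
for n,(a,b,z0,z1) in dims.items():
    if n not in T: continue
    obs=[(P[c],T[n][c][0]) for c in T[n]]
    g=obs[-1][1]; ys,xs=np.nonzero(g); c0=ray(obs[-1][0],(xs.mean(),ys.mean()),(z0+z1)/2)
    for y0 in (0,.7,-.7,1.5):
        q,f=fit(obs,box(a,b,z0,z1),0,[c0[0],c0[1],y0]); print(n,q[:2].round(4),np.degrees(q[2]).round(1),round(f,3))
E
python3 m1.py
```

```text
rack scene 0.89 [178, 183, 258, 244] 1535 [101  68  45] [ 0.527 -0.378]
rack top 0.61 [398, 238, 470, 288] 1096 [100  62  33] [ 0.498 -0.376]
carrier scene 0.82 [243, 243, 331, 302] 1852 [ 36  70 145] [ 0.624 -0.109]
carrier top 0.86 [313, 201, 384, 251] 1899 [ 25  67 144] [ 0.622 -0.129]
carrier top 0.33 [406, 243, 440, 267] 677 [148 129 114] [ 0.547 -0.353]
board scene 0.72 [351, 276, 441, 339] 4024 [179 152 115] [0.618 0.167]
board top 0.68 [219, 197, 290, 255] 2902 [151 122  82] [0.624 0.166]
tag scene 0.63 [347, 226, 373, 270] 655 [157  61  54] [0.477 0.025]
tag top 0.48 [287, 253, 308, 302] 553 [141  50  37] [0.487 0.025]
tag top 0.27 [154, 234, 214, 300] 2528 [145 137 125] [0.496 0.369]
stand scene 0.81 [459, 260, 532, 315] 2764 [132 118 104] [0.473 0.368]
stand scene 0.33 [271, 310, 313, 347] 1096 [139  81  57] [ 0.778 -0.039]
stand top 0.89 [155, 233, 214, 299] 2622 [145 136 124] [0.496 0.369]
peg scene 0.74 [271, 310, 311, 345] 1113 [139  81  57] [ 0.777 -0.039]
peg scene 0.63 [496, 263, 504, 288] 130 [122 116 110] [0.417 0.379]
peg top 0.56 [172, 246, 180, 260] 65 [112  99
[... 1226 characters left out ...]
 0.641 -0.054]
tile_1 top 0.58 [367, 209, 379, 245] 162 [142 139 139] [ 0.621 -0.205]
tile_1 top 0.57 [352, 205, 364, 241] 207 [ 55  77 111] [ 0.638 -0.16 ]
rack [ 0.5171 -0.3839] -12.2 0.564
rack [ 0.5177 -0.3837] -12.6 0.564
rack [ 0.5172 -0.3831] -12.2 0.564
rack [ 0.5176 -0.3836] -12.5 0.564
carrier [ 0.6202 -0.1276] -13.0 0.401
carrier [ 0.62   -0.1273] -13.1 0.401
carrier [ 0.62   -0.1281] -13.0 0.401
carrier [ 0.62   -0.1276] 167.0 0.401
board [0.6224 0.1648] 13.0 0.062
board [0.6224 0.1644] 13.0 0.062
board [0.6224 0.1643] 13.0 0.062
board [0.6223 0.1644] 13.0 0.062
tag [0.4752 0.024 ] 6.9 0.227
tag [0.4753 0.024 ] 6.9 0.227
tag [0.4752 0.024 ] 6.9 0.227
tag [0.4751 0.024 ] 6.8 0.227
```

```bash
cat >> h.py <<'E'
def fitdc(obs,X,z,q0,sc=(.01,.01,.1)):
    "obs: (picture, region, dontcare)"
    def cost(v):
        q=np.array(q0)+np.array(v)*sc; t=0
        for p,g,d in obs:
            m=soft(p,place(X,q,z)); w=~d; t+=1-(np.minimum(m,g)*w).sum()/(np.maximum(m,g)*w).sum()
        return t/len(obs)
    best=None
    for k in (0,1.5,-1.5):
        o=minimize(cost,[0,0,k],method='Nelder-Mead',options=dict(initial_simplex=np.array([[0,0,k],[1,0,k],[0,1,k],[0,0,k+1.5]]),xatol=.01,fatol=1e-4))
        if best is None or o.fun<best.fun: best=o
    return np.array(q0)+best.x*sc,best.fun
def show(n,q,f): print(n,q[:2].round(4),np.degrees(q[2]).round(1),round(f,3))
def fillh(g):
    cs,_=cv2.findContours(g.astype(np.uint8),cv2.RETR_EXTERNAL,cv2.CHAIN_APPROX_NONE); m=np.zeros(g.shape,np.uint8); cv2.drawContours(m,cs,-1,1,-1); return m>0
E
cat > m2.py <<'E'
from h import *; import pickle
P,T=pickle.load(open("m1.pkl","rb")); Z=np.zeros((480,640),bool)
dil=lambda g:cv2.dilate(g.astype(np.uint8),np.ones((3,3)))>0
S,U=P["scene"],P["top"]
ms,mt=T["mould_a"]["scene"],T["mould_a"]["top"]
ts,tt=T["tile_1"]["scene"],T["tile_1"]["top"]
MB=box(.06,.085,0,.05)
for n,i,j,q0 in(("mould round",0,1,[.53,-.35,-.2]),("mould square",1,0,[.51,-.44,-.2]),):
    show(n,*fitdc([(S,fillh(ms[i]),Z),(U,fillh(mt[j]),Z)],MB,.055,q0))
    show(n+" top",*fitdc([(U,fillh(mt[j]),Z)],MB,.055,q0)); show(n+" sc",*fitdc([(S,fillh(ms[i]),Z)],MB,.055,q0))
for n,b,qs,dS,dU in(("rack",box(.11,.198,0,.055),[.517,-.383,-.2],ms[0]|ms[1],mt[0]|mt[1]),("carrier",box(.11,.2,0,.045),[.62,-.128,-.22],ts[0]|ts[1]|ts[2],tt[0]|tt[1]|tt[2])):
    oS=(S,fillh(T[n]["scene"][0]),dil(dS)); oU=(U,fillh(T[n]["top"][0]),dil(dU))
    show(n,*fitdc([oS,oU],b,0,qs)); show(n+" top",*fitdc([oU],b,0,qs)); show(n+" sc",*fitdc([oS],b,0,qs))
oS=(S,fillh(T["tag"]["scene"][0]),Z); oU=(U,fillh(T["tag"]["top"][0]),Z)
for o in([oS,oU],[oS],[oU]): show("tag",*fitdc(o,box(.14,.044,0,.01),0,[.475,.024,.12]))
# tiles: tops, from top view at z 0.11 and scene
for i,j,nm in((0,1,"white"),(1,2,"blue"),(2,0,"green")):
    q0=ray(U,np.array(np.nonzero(tt[j]))[::-1].mean(1),.1)
    for lab,o in(("both",[(S,ts[i],T["carrier"]["scene"][0]),(U,tt[j],Z)]),("top",[(U,tt[j],Z)])):
        show(nm+lab,*fitdc(o,box(.1,.012,.0,.11),.01,[q0[0],q0[1],-.22]))
# peg
g=T["peg"]["scene"][1];print([np.array(np.nonzero(x))[::-1].mean(1) for x in(g,T["peg"]["top"][0])])
E
python3 m2.py
```

```text
mould round [ 0.539  -0.3393] -11.0 0.134
mould round top [ 0.5391 -0.3398] -10.7 0.124
mould round sc [ 0.5363 -0.3388] -17.6 0.13
mould square [ 0.517  -0.4392] -15.9 0.184
mould square top [ 0.5169 -0.4382] -10.4 0.134
mould square sc [ 0.5135 -0.4397] -21.9 0.205
rack [ 0.5155 -0.3859] -13.0 0.146
rack top [ 0.516  -0.3864] -11.1 0.209
rack sc [ 0.5145 -0.3856] -13.6 0.071
carrier [ 0.6188 -0.1284] -12.2 0.091
carrier top [ 0.6217 -0.1288] -12.2 0.1
carrier sc [ 0.618  -0.1284] -13.0 0.071
tag [0.4752 0.024 ] 6.8 0.199
tag [0.474  0.0248] 7.6 0.114
tag [0.4783 0.0233] 6.6 0.273
whiteboth [ 0.6177 -0.2003] -9.6 0.368
whitetop [ 0.6169 -0.2023] -15.4 0.385
blueboth [ 0.6257 -0.1555] -13.1 0.116
bluetop [ 0.6256 -0.1556] -13.3 0.162
greenboth [ 0.632  -0.0544] -10.0 0.169
greentop [ 0.6291 -0.0551] -9.2 0.277
[array([499.61538462, 274.5       ]), array([177.61538462, 253.81538462])]
```

Run:
```python
from h import *; import pickle
P,T=pickle.load(open("m1.pkl","rb"))
a=P["scene"]["frame"][140:350,130:380]; b=P["top"]["frame"][190:310,140:520]
a=cv2.resize(a,(500,420),interpolation=cv2.INTER_CUBIC)
c=P["scene"]["frame"][250:325,450:540];c=cv2.resize(c,(300,250),interpolation=cv2.INTER_CUBIC)
m=np.zeros((420,800,3),np.uint8); m[:,:500]=a; m[:250,500:]=c
cv2.imwrite("pics/c1.png",m[:,:,::-1])
```

```text
(no output)
```

View pics/c1.png

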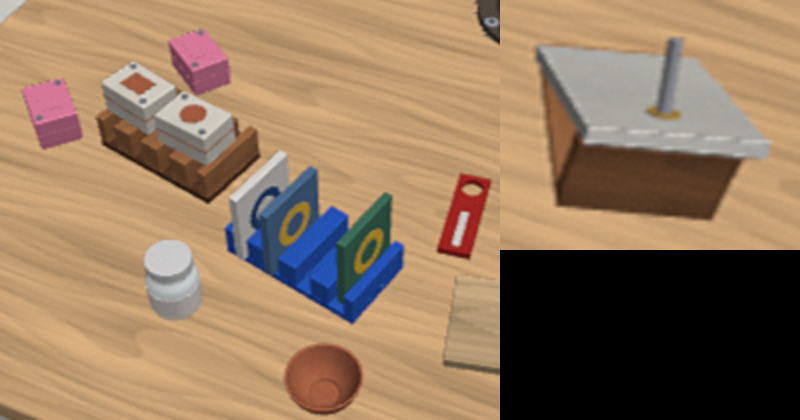

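The crop confirms it: white blocks with square and round patches sit on the rack, and the pink blocks beside it are not meant. I move the wrist camera over the rack and carrier to refine the fits.

```bash
python3 -m creep '[[87.6,0.5,0.4,0.6,0,0,4.4],[87.6,0.8,0.75,0.6,0,0,4.4],[87.6,0.8,0.75,0.6,0,0,4.4],[87.6,0.8,0.75,0.6,0,0,4.4],[87.6,0.8,0.75,0.6,0,0,4.4],[87.6,0.8,0.75,0.6,0,0,4.4],[87.6,0.8,0.75,0.6,0,0,4.4],[87.6,0.8,0.75,0.6,0,0,4.4]]' 30
python3 -m creep '[[87.6,0.8,0.75,0.2,0,0,4.4],[87.6,0.8,0.75,0,0,0,4.4],[87.6,0.8,0.75,0,0,0,4.4],[87.6,0.4,0.5,0,0,0,4.4],[87.6,0,0,0,0,0,0],[87.6,0,0,0,0,0,0],[87.6,0,0,0,0,0,0]]'
python3 - <<'E'
from h import *
p=capture("wrist"); cv2.imwrite("pics/w1.png",p["frame"][:,:,::-1]); print(p["K"][0,0],p["origin"],p["rotation"])
s=r.get_state(); print(s["time_s"],s["tcp_pos"],s["eef_rot"])
E
```

```text
time_s: 1.67
tcp_pos: [0.4412, -0.4682, 0.3475]
eef_rot: [-180.0, -0.0, -119.3]
contact_force: [0.5, -1.1, 0.6]
gripper_width: 0.0874
gripper_force: 0.0
time_s: 2.25
tcp_pos: [0.5102, -0.4007, 0.3516]
eef_rot: [180.0, -0.0, -102.0]
contact_force: [-0.7, -0.6, -0.2]
gripper_width: 0.0873
gripper_force: 0.0
348.2785476607809 [ 0.49508632 -0.469899    0.51018351] [1.64997338e+02 1.24077520e-02 1.68000857e+02]
2.3 [ 0.51000638 -0.40093842  0.35164601] [ 1.79998717e+02 -9.50214399e-03 -1.02033893e+02]
```

View pics/w1.png

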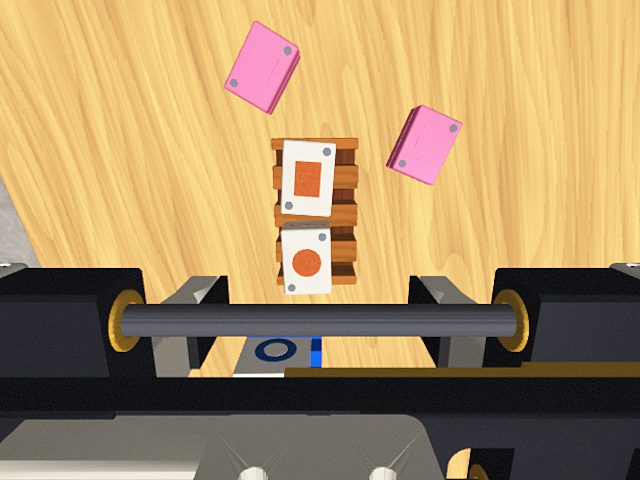

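The wrist view shows the rack (275–358, 138–284) with the square-patch mould at (308,178), the round-patch mould at (306,261), and the pink blocks off the rack. I refine the fits here.

```bash
cat > m3.py <<'E'
from h import *; import sys
def white(p): 
    h=cv2.cvtColor(p["frame"],cv2.COLOR_RGB2HSV); return h
if __name__=="__main__":
    p=capture("wrist"); Z=np.zeros((480,640),bool); Z[265:]=1
    M=[d for d in outline_of(p,"mould_a") if d["conf"]>.2]; K=[d for d in outline_of(p,"rack")]
    U=Z.copy(); MB=box(.06,.085,0,.05)
    for d in M:
        g=fillh(d["region"]); c=np.array(np.nonzero(g))[::-1].mean(1); w=ray(p,c,.09); col=p["frame"][g].mean(0).astype(int)
        print(d["conf"],[int(v) for v in d["bbox"]],col,w.round(3))
        if col[1]>col[2]*.9 and c[1]<300 and 200<c[0]<400:
            U|=g; show("mould",*fitdc([(p,g,np.zeros_like(Z))],MB,.055,[w[0],w[1],-.21]))
    d=K[0]; g=fillh(d["region"]); print(d["conf"],d["bbox"])
    show("rack",*fitdc([(p,g,cv2.dilate((U).astype(np.uint8),np.ones((3,3)))>0)],box(.11,.198,0,.055),0,[.5155,-.386,-.22]))
E
python3 m3.py
```

```text
0.88 [279, 140, 331, 216] [233 203 183] [ 0.515 -0.438  0.09 ]
mould [ 0.5145 -0.4371] -15.9 0.048
0.81 [225, 22, 299, 115] [241 143 189] [ 0.537 -0.564  0.09 ]
0.78 [281, 220, 334, 294] [224 200 182] [ 0.538 -0.341  0.09 ]
mould [ 0.5377 -0.3377] -10.0 0.08
0.67 [385, 102, 461, 186] [233 144 184] [ 0.374 -0.447  0.09 ]
0.73 [270.9, 138.3, 356.6, 285.4]
rack [ 0.5171 -0.3827] -10.4 0.177
```

```bash
python3 -m creep '[[87.6,0.1,-0.7,-0.5,0,0,-2],[87.6,0.08,-0.75,-1,0,0,-2],[87.6,0,0,-1,0,0,0],[87.6,0,0,-1,0,0,0],[87.6,0,0,-1,0,0,0],[87.6,0,0,-1,0,0,0],[87.6,0,0,-1,0,0,0],[87.6,0,0,-1,0,0,0]]' 30
python3 -m creep '[[87.6,0,0,-1,0,0,0],[87.6,0,0,-1,0,0,0],[87.6,0,0,-1,0,0,0],[87.6,0,0,-0.9,0,0,0],[87.6,0,0,0,0,0,0],[87.6,0,0,0,0,0,0]]'
python3 -m creep '[[55,0,0,0,0,0,0],[55,0,0,0,0,0,0],[55,0,0,0,0,0,0],[55,0,0,0,0,0,0],[55,0,0,0,0,0,0],[55,0,0,0,0,0,0],[55,0,0,0,0,0,0]]' 30
```

```text
time_s: 3.12
tcp_pos: [0.5142, -0.4376, 0.1624]
eef_rot: [180.0, -0.0, -106.1]
contact_force: [0.0, -0.2, 0.0]
gripper_width: 0.0878
gripper_force: 0.0
time_s: 3.62
tcp_pos: [0.5137, -0.4371, 0.0652]
eef_rot: [179.8, 0.0, -106.0]
contact_force: [0.0, 0.5, 0.5]
gripper_width: 0.0878
gripper_force: 0.0
time_s: 4.2
tcp_pos: [0.5155, -0.4369, 0.0676]
eef_rot: [-179.9, -0.0, -105.9]
contact_force: [-0.5, 1.4, 5.9]
gripper_width: 0.0599
gripper_force: 30.0
```

```bash
python3 -m creep '[[55,0,0,0.4,0,0,0],[55,0,0,0.8,0,0,0],[55,0,0,1,0,0,0],[55,0,0,1,0,0,0],[55,0,0,1,0,0,0],[55,0.1,0.4,1,0,0,0],[55,0.2,0.8,1,0,0,1],[55,0.2,0.9,0.8,0,0,2]]'
python3 -m creep '[[55,0.2,0.9,0.2,0,0,2],[55,0.2,0.9,0,0,0,2],[55,0.2,0.9,0,0,0,2],[55,0.2,0.9,0,0,0,2],[55,0.2,0.9,0,0,0,2],[55,0.2,0.9,0,0,0,2],[55,0.2,0.9,0,0,0,2],[55,0.2,0.9,0,0,0,2]]'
python3 -m creep '[[55,0.2,0.9,0,0,0,2],[55,0.2,0.9,0,0,0,2],[55,0.2,0.9,0,0,0,2],[55,0.2,0.9,0,0,0,2],[55,0.2,0.9,0,0,0,2],[55,0.2,0.9,0,0,0,0],[55,0.2,0.9,0,0,0,0],[55,0.2,0.9,0,0,0,0]]'
python3 -m creep '[[55,0.2,0.9,0,0,0,0],[55,0.2,0.9,0,0,0,0],[55,0.2,0.9,0,0,0,0],[55,0.22,0.9,0,0,0,0],[55,0.2,0.6,0,0,0,0],[55,0,0,0,0,0,0],[55,0,0,0,0,0,0]]'
python3 - <<'E'
from h import *
p=capture("wrist"); cv2.imwrite("pics/w2.png",p["frame"][:,:,::-1])
d=outline_of(p,"board")[0]; g=fillh(d["region"]); print(d["conf"],d["bbox"])
E
```

```text
time_s: 4.87
tcp_pos: [0.527, -0.3842, 0.2431]
eef_rot: [180.0, 0.0, -103.0]
contact_force: [1.8, 0.3, -3.1]
gripper_width: 0.06
gripper_force: 30.0
time_s: 5.53
tcp_pos: [0.5668, -0.2028, 0.2463]
eef_rot: [179.9, 0.0, -86.9]
contact_force: [0.4, 0.1, -3.8]
gripper_width: 0.0594
gripper_force: 30.0
time_s: 6.2
tcp_pos: [0.6068, -0.023, 0.2463]
eef_rot: [179.9, 0.0, -76.9]
contact_force: [0.5, -0.1, -4.2]
gripper_width: 0.06
gripper_force: 30.0
time_s: 6.78
tcp_pos: [0.6327, 0.0814, 0.246]
eef_rot: [179.9, -0.0, -76.9]
contact_force: [1.1, -0.6, -3.6]
gripper_width: 0.0601
gripper_force: 30.0
0.65 [255.2, 197.6, 368.4, 206.8]
```

View pics/w2.png

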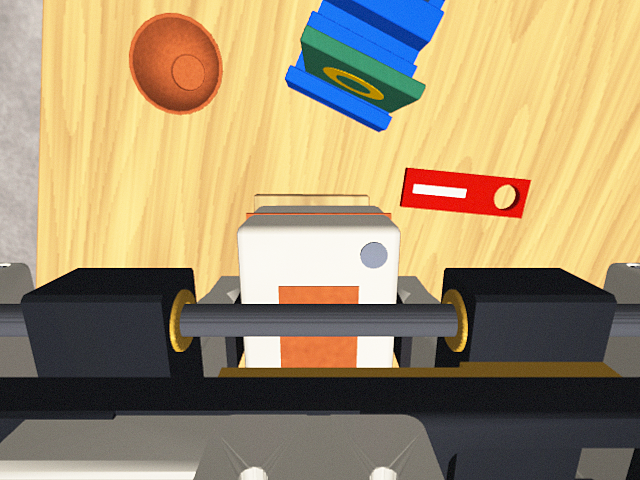

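The square-patch mould is held well centred (318,290), with the board edge visible beyond it at (312,200). I lower it onto the board.

```bash
python3 -m creep '[[55,0.02,0.75,-0.3,0,0,0],[55,0,0.7,-0.9,0,0,0],[55,0,0,-1,0,0,0],[55,0,0,-1,0,0,0],[55,0,0,-1,0,0,0],[55,0,0,-1,0,0,0],[55,0,0,-1,0,0,0],[55,0,0,-0.9,0,0,0]]'
python3 -m creep '[[55,0,0,-0.7,0,0,0],[55,0,0,-0.4,0,0,0],[55,0,0,-0.2,0,0,0],[55,0,0,-0.15,0,0,0],[55,0,0,-0.1,0,0,0],[55,0,0,0,0,0,0],[55,0,0,0,0,0,0]]'
```

```text
time_s: 7.55
tcp_pos: [0.6331, 0.1158, 0.0679]
eef_rot: [180.0, -0.0, -77.0]
contact_force: [-0.3, 0.5, -3.4]
gripper_width: 0.0597
gripper_force: 30.0
time_s: 8.13
tcp_pos: [0.6341, 0.1172, 0.0313]
eef_rot: [-179.9, 0.0, -76.9]
contact_force: [-0.9, -0.4, -3.7]
gripper_width: 0.0597
gripper_force: 30.0
```

```bash
python3 -m creep '[[55,0,0,-0.08,0,0,0],[55,0,0,-0.06,0,0,0],[55,0,0,0,0,0,0],[55,0,0,0,0,0,0]]'
python3 -m creep '[[87.6,0,0,0,0,0,0],[87.6,0,0,0,0,0,0],[87.6,0,0,0,0,0,0],[87.6,0,0,0,0,0,0],[87.6,0,0,0,0,0,0]]'
python3 -m creep '[[87.6,0,0,0.3,0,0,0],[87.6,0,0,0.8,0,0,0],[87.6,0,0,1,0,0,0],[87.6,0,0,1,0,0,0],[87.6,0,0,1,0,0,0],[87.6,0,0,1,0,0,0],[87.6,0,0,1,0,0,0],[87.6,0,0,1,0,0,0]]'
python3 -m creep '[[87.6,-0.17,-0.95,1,0,0,0],[87.6,-0.17,-0.95,1,0,0,0],[87.6,-0.17,-0.95,1,0,0,-2],[87.6,-0.17,-0.95,0.9,0,0,-2],[87.6,-0.17,-0.95,0.7,0,0,-2],[87.6,-0.17,-0.95,0,0,0,-2],[87.6,-0.17,-0.95,0,0,0,-2],[87.6,-0.17,-0.95,0,0,0,-2]]'
python3 - <<'E'
from h import *
p=capture("wrist"); cv2.imwrite("pics/w3.png",p["frame"][:,:,::-1])
t=capture("top"); cv2.imwrite("pics/t3.png",t["frame"][:,:,::-1])
print(r.get_state()["tcp_pos"])
E
```

```text
time_s: 8.47
tcp_pos: [0.6339, 0.1173, 0.0276]
eef_rot: [-179.9, 0.0, -76.9]
contact_force: [-1.7, 0.9, 3.1]
gripper_width: 0.0595
gripper_force: 30.0
time_s: 8.88
tcp_pos: [0.6335, 0.117, 0.0268]
eef_rot: [-180.0, -0.0, -76.9]
contact_force: [-0.6, -0.2, -0.0]
gripper_width: 0.0853
gripper_force: 0.0
time_s: 9.55
tcp_pos: [0.6333, 0.1169, 0.2063]
eef_rot: [-180.0, 0.0, -76.9]
contact_force: [0.9, 0.6, -0.3]
gripper_width: 0.0879
gripper_force: 0.0
time_s: 10.22
tcp_pos: [0.599, -0.0741, 0.3206]
eef_rot: [-179.9, 0.0, -89.0]
contact_force: [0.8, 0.0, -0.0]
gripper_width: 0.0878
gripper_force: 0.0
[ 0.59854981 -0.0757332   0.32037525]
```

View pics/w3.png

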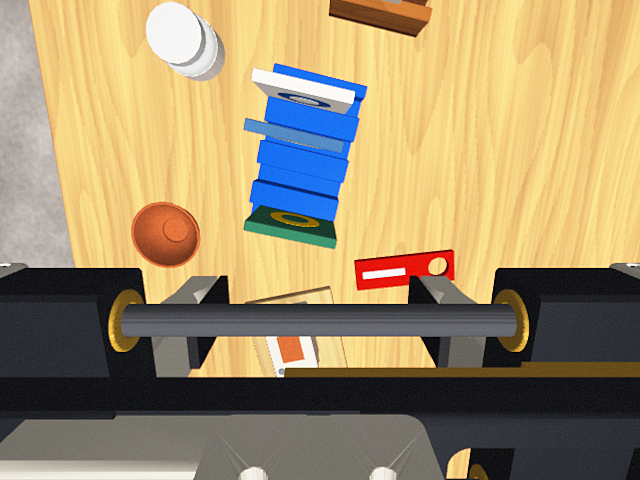

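The view shows the mould lying on the board (290,345), tiles white (303,90), blue (295,135) and green (290,225) in the carrier, and the tag at (405,270). Now for the round-patch mould.

```bash
python3 -m creep '[[87.6,-0.24,-0.9,0,0,0,-1.2],[87.6,-0.24,-0.9,0,0,0,-1.2],[87.6,-0.24,-0.9,0,0,0,-1.2],[87.6,-0.24,-0.9,0,0,0,-1.2],[87.6,-0.24,-0.9,0,0,0,-1.2],[87.6,-0.24,-0.9,0,0,0,-1.2],[87.6,-0.24,-0.9,0,0,0,-1.2],[87.6,-0.24,-0.9,0,0,0,-1.2]]'
python3 -m creep '[[87.6,-0.24,-0.9,0,0,0,-1.2],[87.6,-0.24,-0.7,0,0,0,-1.2],[87.6,0,0,0,0,0,0],[87.6,0,0,0,0,0,0],[87.6,0,0,0,0,0,0]]'
python3 m3.py; python3 -c "
from plant import r; s=r.get_state(); print(s['tcp_pos'],s['eef_rot'])"
```

```text
time_s: 10.98
tcp_pos: [0.5511, -0.2536, 0.3199]
eef_rot: [-180.0, 0.0, -98.6]
contact_force: [1.0, 0.1, 0.2]
gripper_width: 0.0873
gripper_force: 0.0
time_s: 11.4
tcp_pos: [0.5396, -0.2925, 0.3195]
eef_rot: [-180.0, 0.0, -100.9]
contact_force: [-0.6, 0.8, 0.0]
gripper_width: 0.0874
gripper_force: 0.0
0.81 [399, 1, 491, 98] [231 137 180] [ 0.38  -0.432  0.09 ]
0.77 [255, 0, 278, 10] [176  87 109] [ 0.548 -0.503  0.09 ]
0.74 [281, 128, 340, 215] [239 214 196] [ 0.538 -0.34   0.09 ]
mould [ 0.5377 -0.3383] -9.9 0.068
0.62 [273.0, 26.2, 373.0, 208.7]
rack [ 0.5169 -0.3838] -11.3 0.074
[ 0.53982007 -0.29209772  0.31948119] [-1.79987725e+02  5.43564194e-03 -1.00864980e+02]
```

```bash
python3 -m creep '[[87.6,-0.04,-0.9,-0.3,0,0,0.5],[87.6,-0.04,-0.95,-0.9,0,0,0.5],[87.6,0,0,-1,0,0,0],[87.6,0,0,-1,0,0,0],[87.6,0,0,-1,0,0,0],[87.6,0,0,-1,0,0,0],[87.6,0,0,-1,0,0,0],[87.6,0,0,-1,0,0,0]]'
python3 -m creep '[[87.6,0,0,-1,0,0,0],[87.6,0,0,-1,0,0,0],[87.6,0,0,-0.94,0,0,0],[87.6,0,0,0,0,0,0],[87.6,0,0,0,0,0,0]]'
python3 -m creep '[[55,0,0,0,0,0,0],[55,0,0,0,0,0,0],[55,0,0,0,0,0,0],[55,0,0,0,0,0,0],[55,0,0,0,0,0,0],[55,0,0,0,0,0,0],[55,0,0,0,0,0,0]]' 30
python3 -m creep '[[55,0,0,0.4,0,0,0],[55,0,0,0.8,0,0,0],[55,0,0,1,0,0,0],[55,0,0,1,0,0,0],[55,0,0,1,0,0,0],[55,0,0,1,0,0,0],[55,0,0,1,0,0,0],[55,0,0,1,0,0,0]]'
```

```text
time_s: 12.22
tcp_pos: [0.5378, -0.3385, 0.1384]
eef_rot: [-180.0, -0.0, -99.9]
contact_force: [-0.2, 0.2, -0.2]
gripper_width: 0.0878
gripper_force: 0.0
time_s: 12.63
tcp_pos: [0.5371, -0.3385, 0.0651]
eef_rot: [179.8, 0.0, -99.9]
contact_force: [0.7, -0.3, 1.6]
gripper_width: 0.0873
gripper_force: 0.0
time_s: 13.22
tcp_pos: [0.5381, -0.3394, 0.0669]
eef_rot: [-179.9, -0.0, -99.9]
contact_force: [-0.7, 2.8, 6.3]
gripper_width: 0.0596
gripper_force: 30.0
time_s: 13.88
tcp_pos: [0.5365, -0.3388, 0.2466]
eef_rot: [179.9, 0.0, -100.0]
contact_force: [0.2, -0.6, -4.0]
gripper_width: 0.0595
gripper_force: 30.0
```

```bash
python3 -m creep '[[55,0.12,0.48,0,0,0,1],[55,0.12,0.9,0,0,0,1],[55,0.12,0.9,0,0,0,1],[55,0.12,0.9,0,0,0,1],[55,0.12,0.9,0,0,0,1],[55,0.12,0.9,0,0,0,1],[55,0.12,0.9,0,0,0,1],[55,0.12,0.9,0,0,0,1]]'
python3 -m creep '[[55,0.12,0.9,0,0,0,1],[55,0.12,0.9,0,0,0,1],[55,0.12,0.9,0,0,0,1],[55,0.12,0.9,0,0,0,1],[55,0.12,0.9,0,0,0,1],[55,0.12,0.9,0,0,0,1],[55,0.12,0.9,0,0,0,1],[55,0.12,0.9,0,0,0,1]]'
python3 -m creep '[[55,0.12,0.9,0,0,0,1],[55,0.12,0.9,0,0,0,1],[55,0.12,0.9,0,0,0,1],[55,0.12,0.9,0,0,0,1],[55,0.12,0.9,0,0,0,1],[55,0.12,0.9,0,0,0,1],[55,0.12,0.9,0,0,0,1],[55,0.12,0.9,0,0,0,0]]'
python3 -m creep '[[55,0.12,0.9,0,0,0,0],[55,0,0,0,0,0,0],[55,0,0,0,0,0,0]]'
```

```text
time_s: 14.55
tcp_pos: [0.5604, -0.1682, 0.2448]
eef_rot: [179.9, 0.0, -91.9]
contact_force: [1.2, -0.4, -4.2]
gripper_width: 0.0596
gripper_force: 30.0
time_s: 15.22
tcp_pos: [0.5844, 0.0116, 0.2449]
eef_rot: [179.9, 0.0, -83.9]
contact_force: [0.7, -1.2, -3.9]
gripper_width: 0.0597
gripper_force: 30.0
time_s: 15.88
tcp_pos: [0.6084, 0.1913, 0.2447]
eef_rot: [179.9, -0.0, -76.9]
contact_force: [0.6, 0.2, -4.3]
gripper_width: 0.0601
gripper_force: 30.0
time_s: 16.13
tcp_pos: [0.6114, 0.2138, 0.2443]
eef_rot: [179.8, -0.0, -76.8]
contact_force: [-0.2, 0.2, -4.6]
gripper_width: 0.0597
gripper_force: 30.0
```

Run:
```python
from h import *
p=capture("wrist"); Z=np.zeros((480,640),bool)
for d in outline_of(p,"mould_a"):
    g=fillh(d["region"]); c=np.array(np.nonzero(g))[::-1].mean(1); w=ray(p,c,.05); print(round(d["conf"],2),[int(v) for v in d["bbox"]],p["frame"][g].mean(0).astype(int),w.round(3))
    if c[1]<200 and d["conf"]>.3: show("m",*fitdc([(p,g,Z)],box(.06,.085,0,.05),.015,[w[0],w[1],.22]))
print(r.get_state()["tcp_pos"])
```

```text
0.85 [285, 63, 349, 161] [237 208 188] [0.634 0.113 0.05 ]
m [0.6326 0.117 ] 13.2 0.048
0.69 [239, 208, 400, 366] [221 200 183] [0.594 0.279 0.05 ]
[0.61168068 0.21236252 0.24496592]
```

```bash
python3 -m creep '[[55,0,0,-0.5,0,0,0],[55,0,0,-1,0,0,0],[55,0,0,-1,0,0,0],[55,0,0,-1,0,0,0],[55,0,0,-1,0,0,0],[55,0,0,-1,0,0,0],[55,0,0,-1,0,0,0],[55,0,0,-0.9,0,0,0]]'
python3 -m creep '[[55,0,0,-0.7,0,0,0],[55,0,0,-0.3,0,0,0],[55,0,0,-0.15,0,0,0],[55,0,0,-0.1,0,0,0],[55,0,0,-0.05,0,0,0],[55,0,0,0,0,0,0],[55,0,0,0,0,0,0]]'
```

```text
time_s: 16.9
tcp_pos: [0.6119, 0.2114, 0.0595]
eef_rot: [180.0, -0.0, -77.0]
contact_force: [-0.1, 0.3, -5.6]
gripper_width: 0.0601
gripper_force: 30.0
time_s: 17.48
tcp_pos: [0.613, 0.2131, 0.0294]
eef_rot: [-179.9, 0.0, -76.9]
contact_force: [-0.7, 0.1, -3.7]
gripper_width: 0.0599
gripper_force: 30.0
```

```bash
python3 -m creep '[[55,0,0,-0.08,0,0,0],[55,0,0,-0.02,0,0,0],[55,0,0,0,0,0,0],[87.6,0,0,0,0,0,0],[87.6,0,0,0,0,0,0],[87.6,0,0,0,0,0,0],[87.6,0,0,0,0,0,0],[87.6,0,0,0,0,0,0]]'
python3 -m creep '[[87.6,0,0,0.3,0,0,0],[87.6,0,0,0.8,0,0,0],[87.6,0,0,1,0,0,0],[87.6,0,0,1,0,0,0],[87.6,0,0,1,0,0,0],[87.6,0,0,1,0,0,0],[87.6,0,0,1,0,0,0],[87.6,0,0,1,0,0,0]]'
python3 -m creep '[[60,-0.26,-0.95,0.8,0,0,4.6],[60,-0.26,-0.95,0.8,0,0,4.6],[60,-0.26,-0.95,0.8,0,0,4.6],[60,-0.26,-0.95,0.8,0,0,4.6],[60,-0.26,-0.95,0.8,0,0,4.6],[60,-0.26,-0.95,0.6,0,0,4.6],[60,-0.26,-0.95,0,0,0,4.6],[60,-0.26,-0.95,0,0,0,4.6]]'
python3 -m creep '[[60,-0.26,-0.95,0,0,0,4.7],[60,-0.26,-0.95,0,0,0,4.7],[60,-0.26,-0.95,0,0,0,4.7],[60,-0.26,-0.95,0,0,0,4.7],[60,-0.26,-0.95,0,0,0,4.7],[60,-0.26,-0.95,0,0,0,4.7],[60,0,0,0,0,0,0],[60,0,0,0,0,0,0]]'
python3 - <<'E'
from h import *
import pickle
p=capture("wrist"); cv2.imwrite("pics/w4.png",p["frame"][:,:,::-1]); pickle.dump(p,open("w4.pkl","wb"))
Z=np.zeros((480,640),bool)
for n in("tile_1","carrier","rack"):
  for d in outline_of(p,n):
    if d["conf"]<.25: continue
    g=fillh(d["region"]); c=np.array(np.nonzero(g))[::-1].mean(1); print(n,round(d["conf"],2),[int(v) for v in d["bbox"]],p["frame"][g].mean(0).astype(int),ray(p,c,.115).round(3))
print(r.get_state()["tcp_pos"],r.get_state()["eef_rot"],p["origin"],p["rotation"])
E
```

```text
time_s: 18.15
tcp_pos: [0.6126, 0.2128, 0.0258]
eef_rot: [-180.0, 0.0, -76.9]
contact_force: [0.5, -0.7, 0.1]
gripper_width: 0.0861
gripper_force: 0.0
time_s: 18.82
tcp_pos: [0.6123, 0.2126, 0.2053]
eef_rot: [-180.0, 0.0, -76.9]
contact_force: [0.2, 0.7, -0.2]
gripper_width: 0.0878
gripper_force: 0.0
time_s: 19.48
tcp_pos: [0.5603, 0.0217, 0.3204]
eef_rot: [-179.9, -0.1, -39.9]
contact_force: [-1.3, -0.4, -0.6]
gripper_width: 0.0598
gripper_force: 0.0
time_s: 20.15
tcp_pos: [0.521, -0.1208, 0.319]
eef_rot: [-180.0, -0.0, -12.1]
contact_force: [0.4, -0.8, 0.1]
gripper_width: 0.0599
gripper_force: 0.0
tile_1 0.91 [319, 47, 337, 160] [ 99 153 207] [ 0.627 -0.156  0.115]
tile_1 0.89 [358, 46, 382, 157] [210 210 211] [ 0.616 -0.197  0.115]
tile_1 0.7 [219, 68, 250, 177] [ 59 109  74] [ 0.627 -0.062  0.115]
carrier 0.69 [243, 71, 395, 172] [ 33 126 244] [ 0.613 -0.134  0.115]
rack 0.58 [433, 114, 628, 207] [177 107  50] [ 0.531 -0.343  0.115]
[ 0.52165163 -0.11911274  0.31845518] [-1.79992827e+02 -9.94981958e-03 -1.19457145e+01] [ 0.58795075 -0.13673013  0.4776305 ] [ 1.65078582e+02  3.91493996e-02 -1.02081933e+02]
```

View pics/w4.png

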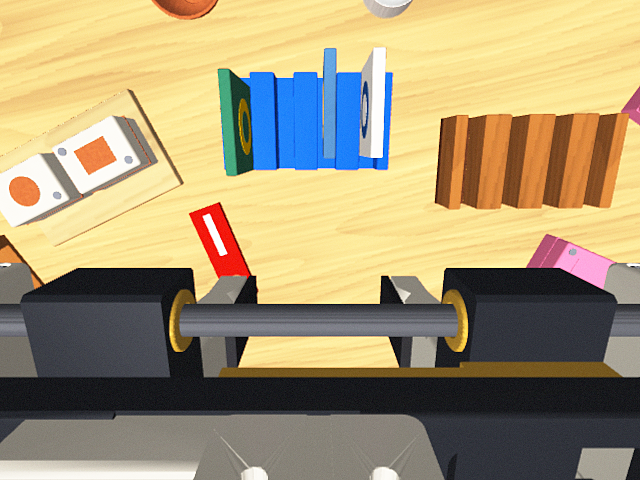

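The wrist view shows both moulds on the board (100,155 and 25,190) and the rack empty (437–628, 113–208). The tiles are green (235,120), blue (328,103) and white (372,103). Next I fit tiles with lean, the rack and the carrier.

```bash
cat > m4.py <<'E'
from h import *; import pickle
def run(P,obsT,label,q0,dc):
    X=box(.1,.012,0,.11)
    def cost(v):
        q=np.array([q0[0]+v[0]*.01,q0[1]+v[1]*.01,q0[2]+v[2]*.1]); l=v[3]*.1; c,s=np.cos(l),np.sin(l)
        Y=X@np.array([[1,0,0],[0,c,s],[0,-s,c]]); t=0   # lean about tile x: +lean moves top to -y
        for (p,g),d in zip(obsT,dc):
            m=soft(p,place(Y,q,.01)); w=~d; t+=1-(np.minimum(m,g)*w).sum()/(np.maximum(m,g)*w).sum()
        return t/len(obsT)+.3*v[2]**2*.1
    o=minimize(cost,[0]*4,method='Nelder-Mead',options=dict(initial_simplex=np.vstack([np.zeros(4),np.eye(4)*.6]),xatol=.01,fatol=1e-4,maxiter=500))
    v=o.x; q=q0+v[:3]*[.01,.01,.1]; l=v[3]*.1
    top=place(np.array([[0,-s*.08,0] for s in [np.sin(l)]]),q,0)[0]
    print(label,"base",q[:2].round(4),"yaw",np.degrees(q[2]).round(1),"lean",np.degrees(l).round(1),"at+80mm",top[:2].round(4),"err",round(o.fun,3))
if __name__=="__main__":
    p=capture("wrist"); Z=np.zeros((480,640),bool)
    t=[d for d in outline_of(p,"tile_1") if d["conf"]>.25]; C=fillh(outline_of(p,"carrier")[0]["region"]); K=fillh(outline_of(p,"rack")[0]["region"])
    G=[d["region"] for d in t]; U=np.any(G,0); dil=lambda g,k=3:cv2.dilate(g.astype(np.uint8),np.ones((k,k)))>0
    show("rack",*fitdc([(p,K,Z)],box(.11,.198,0,.055),0,[.517,-.384,-.2]))
    show("carrier",*fitdc([(p,C&~U,dil(U))],box(.11,.2,0,.045),0,[.619,-.128,-.22]))
    for g in G:
        c=np.array(np.nonzero(g))[::-1].mean(1); w=ray(p,c,.1)
        run(p,[(p,g)],p["frame"][g].mean(0).astype(int),np.array([w[0],w[1],-.22]),[dil(C&~g,1)])
    for n,fn in(("rack",None),("carrier",None)):
        pass
E
python3 m4.py
```

```text
rack [ 0.5166 -0.3851] -11.5 0.037
carrier [ 0.6188 -0.1279] -11.4 0.068
[ 99 151 204] base [ 0.6247 -0.155 ] yaw -12.1 lean 0.3 at+80mm [ 0.6246 -0.1554] err 0.042
[220 196 178] base [0.6212 0.0932] yaw -13.2 lean -8.6 at+80mm [0.6239 0.1049] err 0.407
[ 59 109  75] base [ 0.6273 -0.0554] yaw -11.3 lean 0.1 at+80mm [ 0.6273 -0.0555] err 0.057
[208 208 211] base [ 0.6128 -0.2017] yaw -11.6 lean -0.8 at+80mm [ 0.6131 -0.2006] err 0.031
```

Fits agree with the slot spacing. Taking the white tile to rack slot −0.075.

```bash
python3 -m creep '[[30,0.6,-0.5,-0.5,0,0,0],[30,0.8,-0.7,-1,0,0,0],[30,0.8,-0.7,-1,0,0,0],[30,0.8,-0.7,-1,0,0,0],[30,0.64,-0.68,-1,0,0,0],[30,0,0,-1,0,0,0],[30,0,0,0,0,0,0],[30,0,0,0,0,0,0]]' 25
python3 -c "
from plant import r; s=r.get_state(); print(s['tcp_pos'],s['eef_rot'],s['gripper_width'])"
```

```text
time_s: 21.22
tcp_pos: [0.6117, -0.2016, 0.1795]
eef_rot: [180.0, 0.2, -11.9]
contact_force: [-0.1, 0.3, 1.1]
gripper_width: 0.0298
gripper_force: 0.0
[ 0.61167103 -0.2015697   0.17947929] [179.95226217   0.21505923 -11.94677745] 0.029837323342539156
```

```bash
python3 -m creep '[[30,0.02,0.02,-0.6,0,0,0],[30,0,0,-1,0,0,0],[30,0,0,-1,0,0,0],[30,0,0,-1,0,0,0],[30,0,0,-0.74,0,0,0],[30,0,0,0,0,0,0]]' 25
python3 -m creep '[[8,0,0,0,0,0,0],[8,0,0,0,0,0,0],[8,0,0,0,0,0,0],[8,0,0,0,0,0,0],[8,0,0,0,0,0,0],[8,0,0,0,0,0,0]]' 25
python3 -m creep '[[8,0,0,0.3,0,0,0],[8,0,0,0.7,0,0,0],[8,0,0,1,0,0,0],[8,0,0,1,0,0,0],[8,0,0,1,0,0,0],[8,0,0,1,0,0,0],[8,0,0,0,0,0,0],[8,0,0,0,0,0,0]]'
```

```text
time_s: 21.72
tcp_pos: [0.6118, -0.2002, 0.0711]
eef_rot: [180.0, 0.2, -11.9]
contact_force: [-0.6, 0.6, -0.0]
gripper_width: 0.0304
gripper_force: 0.0
time_s: 22.22
tcp_pos: [0.6145, -0.2012, 0.0748]
eef_rot: [-180.0, -0.2, -11.9]
contact_force: [-1.2, 2.2, 7.9]
gripper_width: 0.0116
gripper_force: 25.0
time_s: 22.88
tcp_pos: [0.6136, -0.2012, 0.1995]
eef_rot: [-180.0, -0.2, -12.0]
contact_force: [0.4, 0.3, -3.6]
gripper_width: 0.0121
gripper_force: 25.0
```

```bash
python3 -m creep '[[8,-0.2,-0.5,0.5,0,0,0],[8,-0.4,-0.9,0.3,0,0,0.4],[8,-0.4,-0.9,0,0,0,0],[8,-0.4,-0.9,0,0,0,0],[8,-0.4,-0.9,0,0,0,0],[8,-0.4,-0.9,0,0,0,0],[8,-0.4,-0.9,0,0,0,0],[8,-0.4,-0.9,0,0,0,0]]'
python3 -m creep '[[8,-0.4,-0.9,0,0,0,0],[8,-0.4,-0.9,0,0,0,0],[8,-0.4,-0.9,0,0,0,0],[8,-0.24,-0.79,0,0,0,0],[8,0,0,0,0,0,0],[8,0,0,0,0,0,0],[8,0,0,0,0,0,0]]'
python3 - <<'E'
from h import *; import m4
S=capture("scene");U=capture("top"); W=capture("wrist")
im=W["frame"].copy(); cv2.imwrite("pics/w5.png",im[:,:,::-1])
s=r.get_state(); t=s["tcp_pos"]; print(t,s["eef_rot"])
X=box(.1,.012,0,.11)
for n,p in(("s",S),("t",U)):
    for d in outline_of(p,"tile_1"):
        c=np.array(np.nonzero(d["region"]))[::-1].mean(1); e=proj(p,[t[0],t[1],t[2]])[0]
        if np.hypot(*(c-e))<25: 
            show(n+str(round(d["conf"],2)),*fitdc([(p,fillh(d["region"]),np.zeros((480,640),bool))],X,t[2]-.065,[t[0],t[1],-.2]))
E
```

```text
time_s: 23.55
tcp_pos: [0.5365, -0.3717, 0.2158]
eef_rot: [-179.9, 0.2, -11.6]
contact_force: [-0.4, -0.8, -2.8]
gripper_width: 0.0119
gripper_force: 25.0
time_s: 24.13
tcp_pos: [0.5014, -0.4579, 0.216]
eef_rot: [-179.9, 0.1, -11.6]
contact_force: [0.4, -0.3, -3.2]
gripper_width: 0.0118
gripper_force: 25.0
[ 0.50227981 -0.45756099  0.21707633] [-1.79981962e+02  2.18458387e-02 -1.14889267e+01]
s0.83 [ 0.503  -0.4579] -6.6 0.351
```

View pics/w5.png

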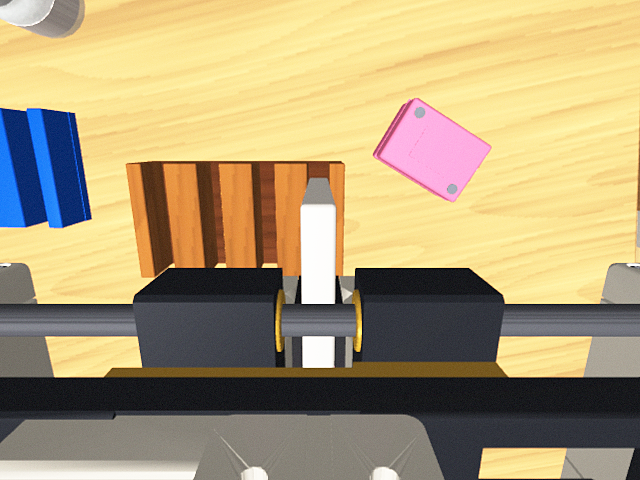

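The tile is gripped squarely, with its far end at (302–335, 205), above the empty rack (127–345, 162–276). I measure its offset along x from that edge, and the rack again.

Run:
```python
from h import *
p=capture("wrist"); s=r.get_state(); t=s["tcp_pos"]; a=np.radians(-11.6); ex=np.array([np.cos(a),np.sin(a)]);ey=np.array([-ex[1],ex[0]])
for uv in((302,205),(335,205)):
    w=ray(p,uv,t[2]+.045)[:2]-t[:2]; print("far end rel tcp",(w@ex).round(4),(w@ey).round(4))
K=fillh(outline_of(p,"rack")[0]["region"]); T=np.zeros((480,640),bool); T[262:]=1; T[170:,290:346]=1
show("rack",*fitdc([(p,K,T)],box(.11,.198,0,.055),0,[.517,-.385,-.2])); print(t)
```

```text
far end rel tcp 0.0506 0.0041
far end rel tcp 0.0506 -0.0068
rack [ 0.5156 -0.3858] -11.7 0.009
[ 0.5023682  -0.45780599  0.21743483]
```

```bash
python3 -m creep '[[8,-0.07,0,-0.6,0,0,0],[8,0,0,-1,0,0,0],[8,0,0,-1,0,0,0],[8,0,0,-0.9,0,0,0],[8,0,0,-0.6,0,0,0],[8,0,0,-0.5,0,0,0],[8,0,0,-0.4,0,0,0],[8,0,0,0,0,0,0]]'
python3 -m creep '[[8,0,0,-0.3,0,0,0],[8,0,0,-0.2,0,0,0],[8,0,0,-0.1,0,0,0],[8,0,0,0,0,0,0],[8,0,0,0,0,0,0]]'
```

```text
time_s: 25.15
tcp_pos: [0.4995, -0.4577, 0.0902]
eef_rot: [-179.9, 0.2, -11.5]
contact_force: [-0.5, -0.1, -3.0]
gripper_width: 0.0118
gripper_force: 25.0
time_s: 25.57
tcp_pos: [0.5003, -0.4586, 0.0777]
eef_rot: [180.0, -0.0, -11.5]
contact_force: [0.2, 0.3, -1.7]
gripper_width: 0.0118
gripper_force: 25.0
```

```bash
python3 -m creep '[[8,0,0,-0.08,0,0,0],[8,0,0,-0.06,0,0,0],[8,0,0,0,0,0,0],[8,0,0,0,0,0,0]]'
```

```text
time_s: 25.9
tcp_pos: [0.5005, -0.4588, 0.0748]
eef_rot: [180.0, -0.1, -11.5]
contact_force: [-1.9, 1.1, 4.5]
gripper_width: 0.0118
gripper_force: 25.0
```

```bash
python3 -m creep '[[30,0,0,0,0,0,0],[30,0,0,0,0,0,0],[30,0,0,0,0,0,0],[30,0,0,0.4,0,0,0],[30,0,0,0.9,0,0,0],[30,0,0,1,0,0,0],[30,0,0,1,0,0,0],[30,0,0,1,0,0,0]]'
python3 -m creep '[[30,0.2,0.5,0.7,0,0,0],[30,0.4,0.95,0,0,0,0],[30,0.4,0.95,0,0,0,0],[30,0.4,0.95,0,0,0,0],[30,0.4,0.95,0,0,0,0],[30,0.4,0.95,0,0,0,0],[30,0.4,0.95,0,0,0,0],[30,0.4,0.95,0,0,0,0]]'
python3 -m creep '[[30,0.4,0.95,0,0,0,0],[30,0.4,0.95,0,0,0,0],[30,0.4,0.95,0,0,0,0],[30,0.4,0.95,0,0,0,0],[30,0.35,0.95,0,0,0,0],[30,0.4,1,0,0,0,0],[30,0,0.2,0,0,0,0],[30,0,0,0,0,0,0]]'
```

```text
time_s: 26.57
tcp_pos: [0.5002, -0.4585, 0.1832]
eef_rot: [180.0, -0.0, -11.5]
contact_force: [0.1, -0.1, 0.1]
gripper_width: 0.03
gripper_force: 0.0
time_s: 27.23
tcp_pos: [0.5757, -0.2786, 0.1997]
eef_rot: [180.0, -0.0, -11.5]
contact_force: [0.7, -0.4, -0.4]
gripper_width: 0.0302
gripper_force: 0.0
time_s: 27.9
tcp_pos: [0.6345, -0.1293, 0.1993]
eef_rot: [-180.0, -0.0, -11.4]
contact_force: [0.6, 0.3, -0.4]
gripper_width: 0.03
gripper_force: 0.0
```

Run:
```python
from h import *
p=capture("wrist");cv2.imwrite("pics/w6.png",p["frame"][:,:,::-1]); s=r.get_state();print(s["tcp_pos"],s["eef_rot"])
# blue tile far-top edge predicted
for q,y in(((.6247,-.155),-12),):
    a=np.radians(y); print(proj(p,place(np.array([[.05,-.006,.11],[.05,.006,.11]]),[q[0],q[1],a],.01)))
for d in outline_of(p,"tile_1"): print(round(d["conf"],2),d["bbox"],p["frame"][d["region"]].mean(0).astype(int))
```

```text
[ 0.63407469 -0.13037487  0.19929493] [ 1.79994736e+02 -1.37706773e-02 -1.14505786e+01]
[[365.84055847 183.0590126 ]
 [348.12783271 182.86913713]]
0.74 [204.6, 191.2, 253.4, 278.1] [55 98 68]
0.58 [336.2, 171.3, 365.2, 304.9] [ 87 129 168]
```

```bash
python3 -m creep '[[30,-0.2,-0.5,0,0,0,0],[30,-0.2,-0.48,0,0,0,0],[30,0,0,-0.6,0,0,0],[30,0,0,-1,0,0,0],[30,0,0,-1,0,0,0],[30,0,0,-1,0,0,0],[30,0,0,-1,0,0,0],[30,0,0,-0.53,0,0,0]]'
python3 -m creep '[[30,0,0,0,0,0,0],[8,0,0,0,0,0,0],[8,0,0,0,0,0,0],[8,0,0,0,0,0,0],[8,0,0,0,0,0,0],[8,0,0,0,0,0,0],[8,0,0,0,0,0,0]]' 25
python3 -m creep '[[8,0,0,0.3,0,0,0],[8,0,0,0.7,0,0,0],[8,0,0,1,0,0,0],[8,0,0,1,0,0,0],[8,0,0,1,0,0,0],[8,0,0,1,0,0,0],[8,0,0,0.8,0,0,0]]'
```

```text
time_s: 28.67
tcp_pos: [0.6215, -0.1575, 0.0677]
eef_rot: [180.0, 0.2, -11.7]
contact_force: [0.2, -0.0, -0.6]
gripper_width: 0.0294
gripper_force: 0.0
time_s: 29.25
tcp_pos: [0.6248, -0.1558, 0.0722]
eef_rot: [180.0, -0.1, -11.5]
contact_force: [-0.7, -1.6, 6.7]
gripper_width: 0.0119
gripper_force: 25.0
time_s: 29.83
tcp_pos: [0.6239, -0.1552, 0.2179]
eef_rot: [-180.0, -0.1, -11.5]
contact_force: [1.3, -0.7, -3.0]
gripper_width: 0.012
gripper_force: 25.0
```

```bash
python3 -m creep '[[8,-0.2,-0.5,0,0,0,0],[8,-0.4,-0.9,0,0,0,0],[8,-0.4,-0.9,0,0,0,0],[8,-0.4,-0.9,0,0,0,0],[8,-0.4,-0.9,0,0,0,0],[8,-0.4,-0.9,0,0,0,0],[8,-0.4,-0.9,0,0,0,0],[8,-0.4,-0.9,0,0,0,0]]'
python3 -m creep '[[8,-0.4,-0.9,0,0,0,0],[8,-0.4,-0.9,0,0,0,0],[8,-0.4,-0.9,0,0,0,0],[8,-0.32,-0.69,0,0,0,0],[8,0,0,0,0,0,0],[8,0,0,0,0,0,0],[8,0,0,0,0,0,0]]'
python3 - <<'E'
from h import *
p=capture("wrist");cv2.imwrite("pics/w7.png",p["frame"][:,:,::-1]); s=r.get_state();print(s["tcp_pos"],s["eef_rot"])
E
```

```text
time_s: 30.5
tcp_pos: [0.5477, -0.3261, 0.215]
eef_rot: [-180.0, 0.1, -11.5]
contact_force: [0.8, 0.0, -2.6]
gripper_width: 0.0116
gripper_force: 25.0
time_s: 31.08
tcp_pos: [0.5106, -0.4098, 0.2151]
eef_rot: [-180.0, 0.0, -11.6]
contact_force: [-0.5, 0.4, -1.3]
gripper_width: 0.0121
gripper_force: 25.0
[ 0.51092815 -0.4095545   0.21523828] [-1.79969509e+02  3.03546446e-02 -1.15282286e+01]
```

View pics/w7.png

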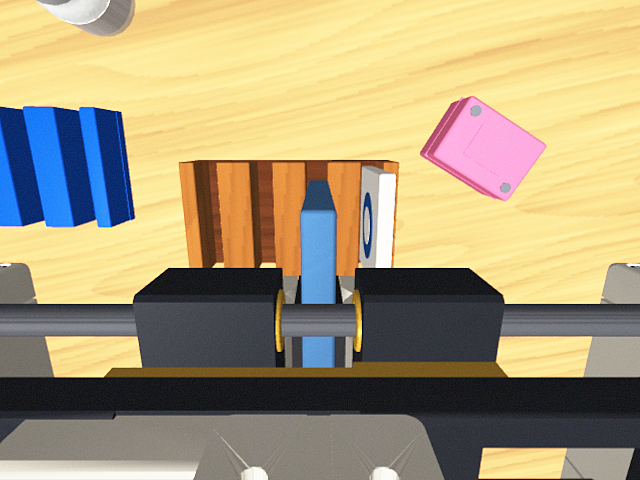

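White stands in its slot (378,215). Blue is held with its far end at (302–336, 209). I compute its x offset.

Run:
```python
from h import *
p=capture("wrist"); s=r.get_state(); t=s["tcp_pos"]; a=np.radians(-11.6); ex=np.array([np.cos(a),np.sin(a)]);ey=np.array([-ex[1],ex[0]])
for uv in((302,209),(336,209)):
    w=ray(p,uv,t[2]+.048)[:2]-t[:2]; print("far end rel tcp",(w@ex).round(4),(w@ey).round(4))
# white tile: top far edge near (363..396,168)
for uv in((363,167),(396,171)):
    w=ray(p,uv,.12)[:2]-[.5008,-.4589]; print("white far end rel slot centre",(w@ex).round(4),(w@ey).round(4))
```

```text
far end rel tcp 0.0496 0.0036
far end rel tcp 0.0496 -0.0073
white far end rel slot centre 0.0552 0.0171
white far end rel slot centre 0.0525 -0.0066
```

```bash
python3 -m creep '[[8,0.03,0.05,-0.6,0,0,0],[8,0,0,-1,0,0,0],[8,0,0,-1,0,0,0],[8,0,0,-0.9,0,0,0],[8,0,0,-0.6,0,0,0],[8,0,0,-0.5,0,0,0],[8,0,0,-0.4,0,0,0],[8,0,0,0,0,0,0]]'
python3 -m creep '[[8,0,0,-0.3,0,0,0],[8,0,0,-0.2,0,0,0],[8,0,0,-0.1,0,0,0],[8,0,0,-0.06,0,0,0],[8,0,0,0,0,0,0],[8,0,0,0,0,0,0]]'
```

```text
time_s: 31.85
tcp_pos: [0.511, -0.4076, 0.0883]
eef_rot: [-179.9, 0.2, -11.5]
contact_force: [-0.6, 0.8, -3.2]
gripper_width: 0.0115
gripper_force: 25.0
time_s: 32.35
tcp_pos: [0.5119, -0.4091, 0.0744]
eef_rot: [180.0, -0.0, -11.5]
contact_force: [0.2, -0.5, -1.3]
gripper_width: 0.0121
gripper_force: 25.0
```

```bash
python3 -m creep '[[8,0,0,-0.07,0,0,0],[8,0,0,-0.05,0,0,0],[8,0,0,0,0,0,0],[8,0,0,0,0,0,0]]'
python3 -m creep '[[28,0,0,0,0,0,0],[28,0,0,0,0,0,0],[28,0,0,0,0,0,0],[28,0,0,0.4,0,0,0],[28,0,0,0.9,0,0,0],[28,0,0,1,0,0,0],[28,0,0,1,0,0,0],[28,0,0,1,0,0,0]]'
python3 -m creep '[[30,0.2,0.5,0.8,0,0,0],[30,0.3,0.95,0,0,0,0],[30,0.3,0.95,0,0,0,0],[30,0.3,0.95,0,0,0,0],[30,0.3,0.95,0,0,0,0],[30,0.3,0.95,0,0,0,0],[30,0.3,0.95,0,0,0,0],[30,0.3,0.95,0,0,0,0]]'
python3 -m creep '[[30,0.3,0.95,0,0,0,0],[30,0.3,0.95,0,0,0,0],[30,0.3,0.95,0,0,0,0],[30,0.3,0.95,0,0,0,0],[30,0.3,0.95,0,0,0,0],[30,0.3,0.95,0,0,0,0],[30,0.3,0.95,0,0,0,0],[30,0.2,0.36,0,0,0,0]]'
python3 -m creep '[[30,0,0,0,0,0,0],[30,0,0,0,0,0,0]]'
```

```text
time_s: 32.68
tcp_pos: [0.5121, -0.4093, 0.0722]
eef_rot: [180.0, -0.1, -11.5]
contact_force: [-2.0, 0.8, 5.4]
gripper_width: 0.0117
gripper_force: 25.0
time_s: 33.35
tcp_pos: [0.5117, -0.409, 0.1804]
eef_rot: [180.0, -0.0, -11.5]
contact_force: [-0.5, -1.1, -0.2]
gripper_width: 0.0282
gripper_force: 0.0
time_s: 34.02
tcp_pos: [0.5695, -0.2291, 0.1994]
eef_rot: [180.0, -0.0, -11.5]
contact_force: [0.6, -0.5, 0.4]
gripper_width: 0.03
gripper_force: 0.0
time_s: 34.68
tcp_pos: [0.6275, -0.0524, 0.1993]
eef_rot: [-180.0, -0.1, -11.4]
contact_force: [0.0, -0.5, -0.2]
gripper_width: 0.0299
gripper_force: 0.0
time_s: 34.85
tcp_pos: [0.6268, -0.0547, 0.1988]
eef_rot: [180.0, -0.0, -11.5]
contact_force: [0.6, 0.0, -0.6]
gripper_width: 0.0299
gripper_force: 0.0
```

```bash
python3 -m creep '[[30,0,0,-0.6,0,0,0],[30,0,0,-1,0,0,0],[30,0,0,-1,0,0,0],[30,0,0,-1,0,0,0],[30,0,0,-1,0,0,0],[30,0,0,-0.5,0,0,0],[30,0,0,0,0,0,0]]'
python3 -m creep '[[8,0,0,0,0,0,0],[8,0,0,0,0,0,0],[8,0,0,0,0,0,0],[8,0,0,0,0,0,0],[8,0,0,0,0,0,0],[8,0,0,0,0,0,0]]' 25
python3 -m creep '[[8,0,0,0.3,0,0,0],[8,0,0,0.7,0,0,0],[8,0,0,1,0,0,0],[8,0,0,1,0,0,0],[8,0,0,1,0,0,0],[8,0,0,1,0,0,0],[8,0,0,0.8,0,0,0],[8,0,0,0,0,0,0]]'
```

```text
time_s: 35.43
tcp_pos: [0.6241, -0.0565, 0.0679]
eef_rot: [179.9, 0.3, -11.6]
contact_force: [-0.5, -0.2, 0.1]
gripper_width: 0.0299
gripper_force: 0.0
time_s: 35.93
tcp_pos: [0.6276, -0.055, 0.0727]
eef_rot: [-180.0, -0.1, -11.5]
contact_force: [-0.4, 0.2, 7.1]
gripper_width: 0.012
gripper_force: 25.0
time_s: 36.6
tcp_pos: [0.6286, -0.0549, 0.2214]
eef_rot: [-179.9, -0.4, -11.5]
contact_force: [1.1, -0.3, -0.9]
gripper_width: 0.0116
gripper_force: 25.0
```

```bash
python3 -m creep '[[8,-0.2,-0.5,0,0,0,0],[8,-0.35,-0.9,0,0,0,0],[8,-0.35,-0.9,0,0,0,0],[8,-0.35,-0.9,0,0,0,0],[8,-0.35,-0.9,0,0,0,0],[8,-0.35,-0.9,0,0,0,0],[8,-0.35,-0.9,0,0,0,0],[8,-0.35,-0.9,0,0,0,0]]'
python3 -m creep '[[8,-0.35,-0.9,0,0,0,0],[8,-0.35,-0.9,0,0,0,0],[8,-0.35,-0.9,0,0,0,0],[8,-0.17,-0.78,0,0,0,0],[8,0,0,0,0,0,0],[8,0,0,0,0,0,0],[8,0,0,0,0,0,0]]'
python3 - <<'E'
from h import *
p=capture("wrist");cv2.imwrite("pics/w8.png",p["frame"][:,:,::-1]); s=r.get_state();t=s["tcp_pos"];print(t,s["eef_rot"])
import pickle; pickle.dump(p,open("w8.pkl","wb"))
a=np.radians(-11.6); ex=np.array([np.cos(a),np.sin(a)]);ey=np.array([-ex[1],ex[0]])
for v in (200,205,209,213): print(v,[( (ray(p,(u,v),t[2]+.0473)[:2]-t[:2])@ex).round(4) for u in(302,335)],[((ray(p,(u,v),t[2]+.0473)[:2]-t[:2])@ey).round(4) for u in(302,335)])
f=p["frame"][:,319].astype(int); print([(i,list(f[i])) for i in range(165,222,2)])
E
```

```text
time_s: 37.27
tcp_pos: [0.5586, -0.226, 0.2147]
eef_rot: [-180.0, 0.1, -11.6]
contact_force: [-0.2, -0.1, -1.8]
gripper_width: 0.0118
gripper_force: 25.0
time_s: 37.85
tcp_pos: [0.5292, -0.3118, 0.2151]
eef_rot: [-180.0, 0.1, -11.6]
contact_force: [-0.1, 0.5, -3.4]
gripper_width: 0.0118
gripper_force: 25.0
[ 0.5295458  -0.31144239  0.21535794] [-1.79976096e+02  7.05124168e-02 -1.15412182e+01]
200 [np.float64(0.0524), np.float64(0.0524)] [np.float64(0.0033), np.float64(-0.0072)]
205 [np.float64(0.0508), np.float64(0.0508)] [np.float64(0.0033), np.float64(-0.0073)]
209 [np.float64(0.0495), np.float64(0.0495)] [np.float64(0.0034), np.float64(-0.0073)]
213 [np.float64(0.0482), np.float64(0.0482)] [np.float64(0.0034), np.float64(-0.0073)]
[(165, [np.int64(125), np.int64(62), np.int64(29)]), (167, [np.int64(123), np.int64(62), np.int64(32)]), (169, [np.int64(121), np.int64(66), np.int64(34)]), (171, [np.int64(123), np.int64(64), np.int64(35)]), (173, [np.int64(124), np.int64(63), np.int64(36)]), (175, [np.int64(131), np.int64(73), np.int64(44)]), (177, [np.int64(131), np.int64(65), np.int6
[... 445 characters left out ...]
4(70), np.int64(55)]), (197, [np.int64(31), np.int64(70), np.int64(54)]), (199, [np.int64(31), np.int64(74), np.int64(54)]), (201, [np.int64(35), np.int64(70), np.int64(56)]), (203, [np.int64(32), np.int64(73), np.int64(55)]), (205, [np.int64(32), np.int64(73), np.int64(52)]), (207, [np.int64(47), np.int64(115), np.int64(84)]), (209, [np.int64(63), np.int64(154), np.int64(113)]), (211, [np.int64(75), np.int64(178), np.int64(133)]), (213, [np.int64(71), np.int64(172), np.int64(130)]), (215, [np.int64(71), np.int64(172), np.int64(129)]), (217, [np.int64(75), np.int64(171), np.int64(134)]), (219, [np.int64(69), np.int64(172), np.int64(129)]), (221, [np.int64(70), np.int64(167), np.int64(129)])]
```

View pics/w8.png

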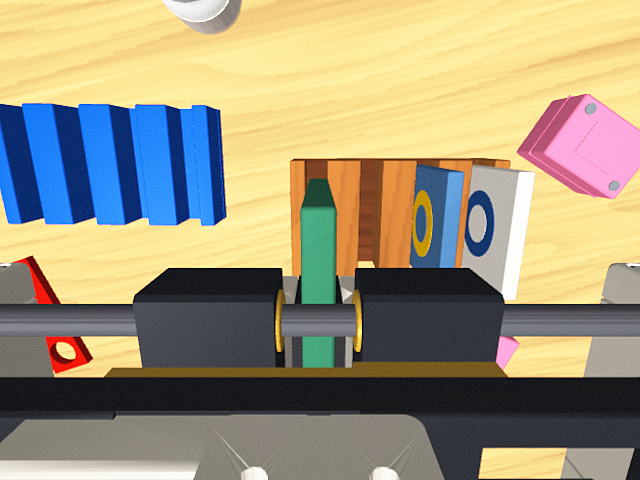

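Blue (437,215) and white (500,230) are standing, the carrier is empty, and green is centred in the grip. Inserting it in slot +0.075.

```bash
python3 -m creep '[[8,0.08,0.05,-0.6,0,0,0],[8,0,0,-1,0,0,0],[8,0,0,-1,0,0,0],[8,0,0,-0.9,0,0,0],[8,0,0,-0.6,0,0,0],[8,0,0,-0.5,0,0,0],[8,0,0,-0.4,0,0,0],[8,0,0,0,0,0,0]]'
python3 -m creep '[[8,0,0,-0.3,0,0,0],[8,0,0,-0.2,0,0,0],[8,0,0,-0.1,0,0,0],[8,0,0,-0.06,0,0,0],[8,0,0,0,0,0,0],[8,0,0,0,0,0,0]]'
python3 -m creep '[[8,0,0,-0.07,0,0,0],[8,0,0,-0.03,0,0,0],[8,0,0,0,0,0,0],[8,0,0,0,0,0,0]]'
```

```text
time_s: 38.57
tcp_pos: [0.5309, -0.3095, 0.0887]
eef_rot: [-180.0, 0.2, -11.5]
contact_force: [-0.2, -0.3, -2.7]
gripper_width: 0.0118
gripper_force: 25.0
time_s: 39.07
tcp_pos: [0.5322, -0.3109, 0.0749]
eef_rot: [180.0, -0.0, -11.5]
contact_force: [0.9, 0.4, -2.5]
gripper_width: 0.0115
gripper_force: 25.0
time_s: 39.4
tcp_pos: [0.5322, -0.3109, 0.0727]
eef_rot: [180.0, -0.0, -11.5]
contact_force: [-1.8, 0.5, 3.4]
gripper_width: 0.0121
gripper_force: 25.0
```

```bash
python3 -m creep '[[28,0,0,0,0,0,0],[28,0,0,0,0,0,0],[28,0,0,0,0,0,0],[28,0,0,0.4,0,0,0],[28,0,0,0.9,0,0,0],[28,0,0,1,0,0,0],[28,0,0,1,0,0,0],[28,0,0,1,0,0,0]]'
python3 -m creep '[[60,-0.4,0,1,0,0,0],[60,-0.5,-0.3,1,0,0,0],[60,-0.5,-0.3,1,0,0,0],[60,-0.5,-0.3,1,0,0,0],[60,-0.5,-0.3,0.8,0,0,0],[60,-0.5,-0.3,0.8,0,0,0],[60,0,0,0,0,0,0],[60,0,0,0,0,0,0]]'
cat > m5.py <<'E'
from h import *; import m4,pickle
p=capture("wrist"); cv2.imwrite("pics/w9.png",p["frame"][:,:,::-1]); Z=np.zeros((480,640),bool); Z[262:]=1
D=[d for d in outline_of(p,"tile_1") if d["conf"]>.25]; K=outline_of(p,"rack")[0]["region"]
a=np.radians(-11.6); ex=np.array([np.cos(a),np.sin(a)]);ey=np.array([-ex[1],ex[0]])
U=np.any([d["region"] for d in D],0)
show("rack",*fitdc([(p,fillh(K),Z|(cv2.dilate(U.astype(np.uint8),np.ones((3,3)))>0))],box(.11,.198,0,.055),0,[.516,-.385,-.2]))
for d in D:
    g=d["region"]; c=np.array(np.nonzero(g))[::-1].mean(1); w=ray(p,c,.09); print(round(d["conf"],2),d["bbox"],((w[:2]-[.516,-.3855])@ex).round(3),((w[:2]-[.516,-.3855])@ey).round(3))
    m4.run(p,[(p,g)],p["frame"][g].mean(0).astype(int),np.array([w[0],w[1],-.2]),[(fillh(K)&~g)|Z])
E
python3 m5.py; python3 -c "
from plant import r; s=r.get_state(); print(s['tcp_pos'],s['eef_rot'])"
```

```text
time_s: 40.07
tcp_pos: [0.5319, -0.3108, 0.1814]
eef_rot: [180.0, -0.0, -11.5]
contact_force: [0.7, -0.1, -0.4]
gripper_width: 0.028
gripper_force: 0.0
time_s: 40.73
tcp_pos: [0.4593, -0.3488, 0.3218]
eef_rot: [180.0, -0.2, -11.6]
contact_force: [0.3, 0.6, -0.5]
gripper_width: 0.0599
gripper_force: 0.0
rack [ 0.5158 -0.3859] -11.9 0.057
0.91 [350.0, 103.0, 378.3, 202.8] 0.002 -0.025
[ 93 132 166] base [ 0.511  -0.4096] yaw -11.6 lean 1.7 at+80mm [ 0.5106 -0.4119] err 0.027
0.85 [264.4, 100.8, 285.6, 201.6] 0.002 0.074
[ 66 124  85] base [ 0.5312 -0.3112] yaw -10.7 lean 0.4 at+80mm [ 0.5311 -0.3117] err 0.053
0.68 [389.0, 100.1, 424.4, 206.5] 0.002 -0.075
[196 196 196] base [ 0.5001 -0.4628] yaw -11.9 lean -1.6 at+80mm [ 0.5005 -0.4606] err 0.028
[ 0.459327   -0.34780282  0.31882382] [-1.79971732e+02  6.61261216e-02 -1.15400330e+01]
```

View pics/w9.png

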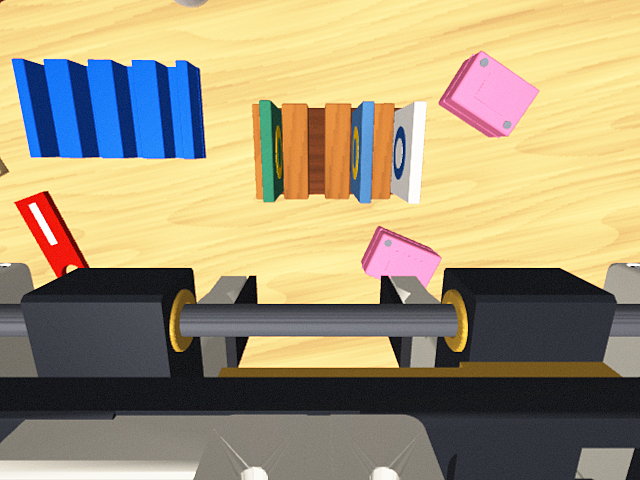

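All three tiles stand in the rack at the slot centres to within 1 mm along the slot: green (274,150), blue (362,150), white (410,150). Now I look at the tag and stand together.

```bash
python3 -m creep '[[87,0,0.4,0.2,0,0,0.9],[87,0,0.9,0.2,0,0,0.9],[87,0,0.9,0,0,0,0.9],[87,0,0.9,0,0,0,0.9],[87,0,0.9,0,0,0,0.9],[87,0,0.9,0,0,0,0.9],[87,0,0.9,0,0,0,0.9],[87,0,0.9,0,0,0,0.9]]'
python3 -m creep '[[87,-0.15,0.9,0,0,0,0.9],[87,-0.15,0.9,0,0,0,0.9],[87,-0.15,0.9,0,0,0,0.9],[87,-0.15,0.9,0,0,0,0.9],[87,-0.15,0.9,0,0,0,0.9],[87,-0.15,0.9,0,0,0,0.9],[87,-0.15,0.9,0,0,0,0.9],[87,-0.15,0.9,0,0,0,0.9]]'
python3 -m creep '[[87,-0.15,0.9,0,0,0,0.9],[87,-0.15,0.9,0,0,0,0.9],[87,-0.15,0.9,0,0,0,0.9],[87,-0.15,0.9,0,0,0,0.9],[87,-0.15,0.9,0,0,0,0.9],[87,-0.15,0.9,0,0,0,0.9],[87,-0.15,0.9,0,0,0,0.9],[87,-0.15,0.9,0,0,0,0.9]]'
python3 -m creep '[[87,0,0,0,0,0,0],[87,0,0,0,0,0,0]]'
cat > m6.py <<'E'
from h import *; import pickle
p=capture("wrist"); cv2.imwrite("pics/w10.png",p["frame"][:,:,::-1]); Z=np.zeros((480,640),bool)
s=r.get_state(); print(s["tcp_pos"],s["eef_rot"])
O={}
for n in("tag","peg","stand"):
    for d in outline_of(p,n):
        if d["conf"]<.25: continue
        g=d["region"]; print(n,round(d["conf"],2),[int(v) for v in d["bbox"]],p["frame"][g].mean(0).astype(int)); O.setdefault(n,[]).append(g)
pickle.dump((p,O),open("w10.pkl","wb"))
g=fillh(O["tag"][0]); w=ray(p,np.array(np.nonzero(g))[::-1].mean(1),.01)
show("tag",*fitdc([(p,g,Z)],box(.14,.044,0,.01),0,[w[0],w[1],.12]))
E
python3 m6.py
```

```text
time_s: 41.55
tcp_pos: [0.4592, -0.179, 0.3291]
eef_rot: [180.0, 0.1, -4.2]
contact_force: [0.7, -0.6, -0.0]
gripper_width: 0.0869
gripper_force: 0.0
time_s: 42.22
tcp_pos: [0.4287, 0.0009, 0.3292]
eef_rot: [180.0, 0.0, 3.0]
contact_force: [0.2, 0.6, -0.9]
gripper_width: 0.0871
gripper_force: 0.0
time_s: 42.88
tcp_pos: [0.3985, 0.1807, 0.3292]
eef_rot: [180.0, 0.0, 10.2]
contact_force: [0.5, 0.1, 0.6]
gripper_width: 0.0871
gripper_force: 0.0
time_s: 43.05
tcp_pos: [0.3987, 0.1805, 0.329]
eef_rot: [179.9, 0.1, 10.2]
contact_force: [0.3, -0.1, 0.5]
gripper_width: 0.087
gripper_force: 0.0
[0.39891758 0.17979614 0.32910271] [1.79952736e+02 6.14589735e-02 1.01737077e+01]
tag 0.68 [494, 1, 640, 146] [ 11  71 183]
peg 0.85 [141, 43, 173, 78] [149 128  85]
tag [ 0.6333 -0.1315] 51.8 0.643
```

View pics/w10.png

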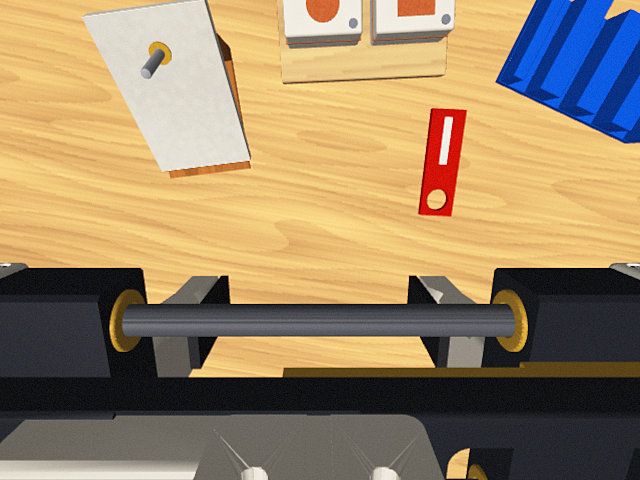

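The view shows the tag lying undisturbed, eye near the robot (437,199). The stand face has corners (84,16), (163,172) and (250,160), with the peg base at (160,53) and tip at (147,73). I fit the tag by colour and the stand from these points.

```bash
cat > m7.py <<'E'
from h import *; import pickle
from scipy.optimize import least_squares
p,_=pickle.load(open("w10.pkl","rb")); P0,_=pickle.load(open("m1.pkl","rb")); S=P0["scene"]
f=p["frame"].astype(int); red=((f[...,0]>130)&(f[...,1]<70)&(f[...,2]<70)); red[:,:400]=0; red[240:]=0; red[:,480:]=0
g=fillh(cv2.morphologyEx(red.astype(np.uint8),cv2.MORPH_CLOSE,np.ones((5,5)))>0); w=ray(p,np.array(np.nonzero(g))[::-1].mean(1),.01)
print(g.sum()); q,e=fitdc([(p,g,np.zeros((480,640),bool))],box(.14,.044,0,.01),0,[w[0],w[1],-.05]); show("tag",q,e)
hole=g&~red; hole[:185]=0; ys,xs=np.nonzero(hole); print("eye px",xs.mean(),ys.mean(),ray(p,(xs.mean(),ys.mean()),.005).round(4), "eye pred",(q[:2]-.048*np.array([np.cos(q[2]),np.sin(q[2])])).round(4))
# stand
h=.0767; C={"LL":(-h,.06,.0159),"LR":(-h,-.06,.0159),"UL":(h,.06,.11),"UR":(h,-.06,.11),"base":(.0426,0,.0891),"tip":(.0139,0,.136)}
W=[("LL",163,172),("LR",250,160),("UL",84,16),("base",160,52),("tip",147,74)]
T=[("LL",508.5,267),("LR",462,264),("UL",529.5,294.4),("UR",475.5,292),("base",499.5,283.6),("tip",502.2,262)]
def res(q,sets): return np.concatenate([(proj(c,place(np.array([C[n]]),q,0))[0]-[u,v]) for c,L in sets for n,u,v in L])
for lab,st in(("wrist",[(p,W)]),("scene",[(S,T)]),("both",[(p,W),(S,T)])):
    o=least_squares(lambda q:res(q,st),[.5,.37,.3],loss="soft_l1"); q=o.x
    print(lab,q[:2].round(4),np.degrees(q[2]).round(1),"peg base",place(np.array([C["base"]]),q,0).round(4)[0],"res",res(q,st).round(1))
E
python3 m7.py
```

```text
3558
tag [0.4732 0.0242] 7.7 0.097
eye px 436.1860465116279 199.11337209302326 [0.4264 0.0173 0.005 ] eye pred [0.4257 0.0177]
wrist [0.4894 0.355 ] 17.1 peg base [0.5301 0.3675 0.0891] res [-0.6 -0.7  1.4  0.3 -1.7  0.1  1.6  0.7 -0.1 -0.5]
scene [0.4923 0.3593] 16.7 peg base [0.5331 0.3715 0.0891] res [ 0.2  1.1 -1.2 -0.3  1.4 -0.5  0.1 -3.3 -0.9  1.4  0.3  0.2]
both [0.4894 0.3561] 17.2 peg base [0.5301 0.3687 0.0891] res [-1.4 -0.8  0.6  0.  -3.  -0.1  0.4  0.4 -1.4 -0.8 -1.2 -0.3 -2.4 -1.3
  0.4 -2.1 -0.8 -4.5 -2.   0.1 -0.8 -1.2]
```

```bash
python3 -m creep '[[70,0.16,-0.23,0,0,0,-7],[70,0.16,-0.23,0,0,0,-7],[70,0.16,-0.23,-0.3,0,0,-7],[70,0.16,-0.23,-0.3,0,0,-7],[70,0.16,-0.23,-0.3,0,0,-7],[70,0.16,-0.23,-0.3,0,0,-7],[70,0.16,-0.23,-0.3,0,0,-7],[70,0.16,-0.23,-0.3,0,0,-7]]'
python3 -m creep '[[70,0.16,-0.23,-0.3,0,0,-7],[70,0.16,-0.23,-0.3,0,0,-7],[70,0.16,-0.23,-0.3,0,0,-7],[70,0.16,-0.23,-0.3,0,0,-7],[70,0.16,-0.23,-0.3,0,0,-7],[70,0.16,-0.23,-0.3,0,0,-7],[70,0.16,-0.23,-0.3,0,0,-7],[70,0.16,-0.23,-0.3,0,0,-7]]'
python3 -m creep '[[70,0.16,-0.24,-0.3,0,0,-7],[70,0.16,-0.24,-0.3,0,0,-7],[70,0.16,-0.24,-0.3,0,0,-7],[70,0.16,-0.24,-0.3,0,0,-7],[70,0.16,-0.24,-0.3,0,0,-7],[70,0.16,-0.24,-0.3,0,0,-7],[70,0.16,-0.24,-0.3,0,0,-7],[70,0.16,-0.24,-0.3,0,0,-7]]'
python3 -m creep '[[70,0.16,-0.24,-0.3,0,0,-7],[70,0.16,-0.24,-0.3,0,0,-7],[70,0,0,0,0,0,0],[70,0,0,0,0,0,0],[70,0,0,0,0,0,0]]'
python3 - <<'E'
from h import *
p=capture("wrist"); s=r.get_state(); print(s["tcp_pos"],s["eef_rot"])
f=p["frame"].astype(int); red=((f[...,0]>110)&(f[...,1]<70)&(f[...,2]<70)); red[262:]=0; ys,xs=np.nonzero(red); print(red.sum(),xs.min(),xs.max(),ys.min(),ys.max())
cv2.imwrite("pics/w11.png",p["frame"][:,:,::-1])
ey=np.array([.1328,-.991])
g=fillh(red)&~red; ys,xs=np.nonzero(g); print(g.sum()); w=ray(p,(xs.mean(),ys.mean()),.005); print("eye",w.round(4))
E
```

```text
time_s: 43.92
tcp_pos: [0.4317, 0.1322, 0.2843]
eef_rot: [-180.0, -0.0, -46.4]
contact_force: [0.4, -0.1, -0.2]
gripper_width: 0.0697
gripper_force: 0.0
time_s: 44.58
tcp_pos: [0.4636, 0.0862, 0.2243]
eef_rot: [-180.0, 0.0, -102.4]
contact_force: [0.2, -0.3, 0.0]
gripper_width: 0.0703
gripper_force: 0.0
time_s: 45.25
tcp_pos: [0.4956, 0.0381, 0.1643]
eef_rot: [-180.0, 0.0, -158.4]
contact_force: [0.5, -0.1, 0.1]
gripper_width: 0.0699
gripper_force: 0.0
time_s: 45.67
tcp_pos: [0.5035, 0.027, 0.15]
eef_rot: [-180.0, 0.0, -171.8]
contact_force: [0.1, 0.2, 0.8]
gripper_width: 0.0697
gripper_force: 0.0
[0.50361731 0.02729227 0.15013285] [ 1.79992958e+02  4.63899197e-02 -1.71772799e+02]
5882 296 636 110 261
1008
eye [0.4263 0.0175 0.005 ]
```

```bash
python3 -m creep '[[70,0,0.03,-0.6,0,0,-0.6],[70,0,0,-1,0,0,0],[70,0,0,-1,0,0,0],[70,0,0,-1,0,0,0],[70,0,0,-0.8,0,0,0],[70,0,0,-0.6,0,0,0],[70,0,0,-0.3,0,0,0],[70,0,0,0,0,0,0]]'
python3 -m creep '[[70,0,0,-0.2,0,0,0],[70,0,0,-0.1,0,0,0],[70,0,0,0,0,0,0],[70,0,0,0,0,0,0],[70,0,0,0,0,0,0]]'
```

```text
time_s: 46.38
tcp_pos: [0.5027, 0.028, 0.0161]
eef_rot: [-180.0, -0.1, -172.4]
contact_force: [0.1, -0.4, 1.0]
gripper_width: 0.0698
gripper_force: 0.0
time_s: 46.8
tcp_pos: [0.5039, 0.0282, 0.0102]
eef_rot: [180.0, 0.1, -172.5]
contact_force: [-0.4, -0.2, -0.6]
gripper_width: 0.0701
gripper_force: 0.0
```

```bash
python3 -m creep '[[70,0,0,-0.15,0,0,0],[70,0,0,-0.13,0,0,0],[70,0,0,0,0,0,0],[70,0,0,0,0,0,0]]'
python3 -m creep '[[38,0,0,0,0,0,0],[38,0,0,0,0,0,0],[38,0,0,0,0,0,0],[38,0,0,0,0,0,0],[38,0,0,0,0,0,0],[38,0,0,0,0,0,0],[38,0,0,0,0,0,0]]' 20
python3 -m creep '[[38,0,0,0.3,0,0,0],[38,0,0,0.6,0,0,0],[38,0,0,0.9,0,0,0],[38,0,0,1,0,0,0],[38,0,0,1,0,0,0],[38,0,0,1,0,0,0],[38,0,0,1,0,0,0],[38,0,0,1,0,0,0]]'
```

```text
time_s: 47.13
tcp_pos: [0.5032, 0.0279, 0.0023]
eef_rot: [-180.0, -0.0, -172.5]
contact_force: [-0.2, -1.1, 0.4]
gripper_width: 0.07
gripper_force: 0.0
time_s: 47.72
tcp_pos: [0.5035, 0.0281, 0.0026]
eef_rot: [180.0, 0.0, -172.5]
contact_force: [0.4, 0.1, 0.6]
gripper_width: 0.0435
gripper_force: 20.0
time_s: 48.38
tcp_pos: [0.503, 0.0279, 0.1744]
eef_rot: [180.0, 0.0, -172.5]
contact_force: [1.1, -0.5, -1.5]
gripper_width: 0.0438
gripper_force: 20.0
```

Tag is gripped at 44 mm. I turn it round over to the stand, then tilt it.

```bash
python3 -m creep '[[38,-0.15,0.45,0.2,0,0,7],[38,-0.15,0.45,0.2,0,0,7],[38,-0.15,0.45,0.2,0,0,7],[38,-0.15,0.45,0.2,0,0,7],[38,-0.15,0.45,0.2,0,0,7],[38,-0.15,0.45,0.2,0,0,7],[38,-0.15,0.45,0.2,0,0,7],[38,-0.15,0.45,0.2,0,0,7]]'
python3 -m creep '[[38,-0.15,0.45,0.2,0,0,7],[38,-0.15,0.45,0.1,0,0,7],[38,-0.15,0.45,0,0,0,7],[38,-0.15,0.45,0,0,0,7],[38,-0.15,0.45,0,0,0,7],[38,-0.15,0.45,0,0,0,7],[38,-0.15,0.45,0,0,0,7],[38,-0.15,0.45,0,0,0,7]]'
python3 -m creep '[[38,-0.15,0.45,0,0,0,7],[38,-0.15,0.45,0,0,0,7],[38,-0.15,0.45,0,0,0,7],[38,-0.15,0.45,0,0,0,7],[38,-0.15,0.45,0,0,0,7],[38,-0.15,0.45,0,0,0,7],[38,-0.15,0.45,0,0,0,7],[38,-0.15,0.45,0,0,0,7]]'
python3 -m creep '[[38,-0.15,0.45,0,0,0,7],[38,-0.15,0.45,0,0,0,7],[38,-0.15,0.45,0,0,0,7],[38,0,0,0,1.84,-6.03,0],[38,0,0,0,1.84,-6.03,0],[38,0,0,0,1.84,-6.03,0],[38,0,0,0,1.84,-6.03,0],[38,0,0,0,1.84,-6.03,0]]'
python3 -m creep '[[38,0,0,0,0,0,0],[38,0,0,0,0,0,0],[38,0,0,0,0,0,0]]'
python3 - <<'E'
from h import *
p=capture("wrist"); s=r.get_state(); print(s["tcp_pos"],s["eef_rot"])
E=R.from_euler('xyz',s["eef_rot"],degrees=True).as_matrix(); print(E.round(3))
cv2.imwrite("pics/w12.png",p["frame"][:,:,::-1])
e=s["tcp_pos"]+E@[.078,0,-.0024]; print("eye",e.round(4),proj(p,e)); 
print("peg base/tip px",proj(p,[[.5305,.3685,.0891],[.5305-.0275,.3685-.0084,.0891+.0469]]))
E
```

```text
time_s: 49.05
tcp_pos: [0.4729, 0.1184, 0.2133]
eef_rot: [180.0, 0.0, -116.2]
contact_force: [0.4, -0.2, -1.6]
gripper_width: 0.0434
gripper_force: 20.0
time_s: 49.72
tcp_pos: [0.4429, 0.2083, 0.2205]
eef_rot: [-180.0, 0.0, -60.2]
contact_force: [0.2, 0.5, -1.2]
gripper_width: 0.0438
gripper_force: 20.0
time_s: 50.38
tcp_pos: [0.4129, 0.2982, 0.2205]
eef_rot: [180.0, 0.0, -4.2]
contact_force: [0.7, -0.2, -0.2]
gripper_width: 0.0439
gripper_force: 20.0
time_s: 51.05
tcp_pos: [0.406, 0.3294, 0.2224]
eef_rot: [-180.0, -28.6, 16.2]
contact_force: [3.8, -1.1, 0.4]
gripper_width: 0.0437
gripper_force: 20.0
time_s: 51.3
tcp_pos: [0.4085, 0.3296, 0.2234]
eef_rot: [180.0, -28.4, 16.0]
contact_force: [0.1, 1.4, -1.0]
gripper_width: 0.0434
gripper_force: 20.0
[0.40874732 0.33023134 0.22360997] [-179.99330255  -28.38054337   15.94920921]
[[ 0.846  0.275  0.457]
 [ 0.242 -0.961  0.131]
 [ 0.475 -0.    -0.88 ]]
eye [0.4736 0.3488 0.2628] [[314.4606678  123.35341062]]
peg base/tip px [[312.9950269  168.6881843 ]
 [312.66696696 176.61306774]]
```

View pics/w12.png

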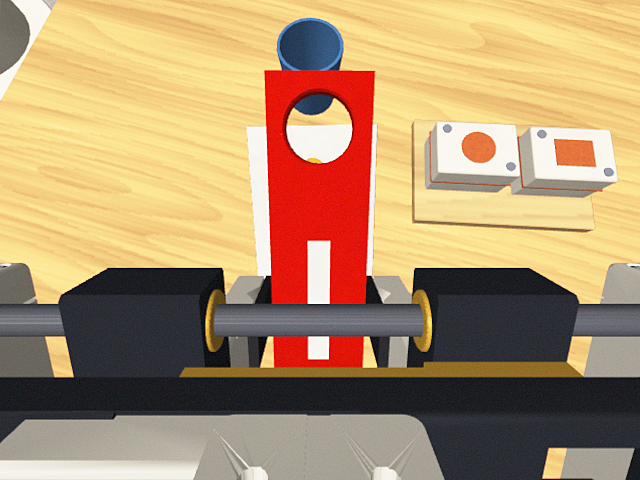

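The last view shows the tag's eye at (319,127), and through it the peg collar near (313,162). This matches the predictions of (314,123) and (313,168) to about 2 mm. Tilt came short (28.4°), so I check the joints.

```bash
python3 -c "
from plant import r; s=r.get_state(); print(s['joints'].round(1))"
python3 -m creep '[[38,0.5,0.1,0,0,0,0.5],[38,0.5,0.1,0,0,0,0.5],[38,0,0,0,0.9,-3,0],[38,0,0,0,0,0,0],[38,0,0,0,0,0,0]]'
python3 -c "
from plant import r; s=r.get_state(); print(s['joints'].round(1))"
```

```text
[ 72.6  -7.6 -53.   42.6 -35.9   0.1]
time_s: 51.77
tcp_pos: [0.4342, 0.3338, 0.2224]
eef_rot: [179.8, -31.5, 17.0]
contact_force: [-0.1, 0.2, -0.2]
gripper_width: 0.0433
gripper_force: 20.0
[ 66.7  -6.4 -55.7  53.  -30.1  -4.2]
```

```bash
cat > m8.py <<'E'
from h import *
B=np.array([.5305,.3685,.0891])
p=capture("wrist"); s=r.get_state(); t=s["tcp_pos"]; E=R.from_euler('xyz',s["eef_rot"],degrees=True).as_matrix()
f=p["frame"].astype(int); red=((f[...,0]>110)&(f[...,1]<75)&(f[...,2]<75)); red[262:]=0
n,l,st,_=cv2.connectedComponentsWithStats(red.astype(np.uint8)); k=1+np.argmax(st[1:,4]); red=l==k
h=(fillh(red)&~red).astype(np.uint8); h[:, :]=cv2.morphologyEx(h,cv2.MORPH_OPEN,np.ones((3,3)))
n,l,st,ce=cv2.connectedComponentsWithStats(h); k=1+np.argmax(st[1:,4]*(ce[1:,1]<220)); h=l==k
(cx,cy),rad=cv2.minEnclosingCircle(np.argwhere(h)[:,::-1].astype(np.float32)); print("eye px",ce[k].round(1),(cx,cy),round(rad,1),st[k])
def hit(uv,off):
    d=rot(p)@np.linalg.inv(p["K"])@np.array([uv[0],uv[1],1.]); o=np.array(p["origin"]); P0=t+E@[0,0,off]; zt=E[:,2]
    return o+d*((P0-o)@zt)/(d@zt)
e=hit(ce[k],-.0024); print("eye in tool",(E.T@(e-t)).round(4)); print("tcp",t,s["eef_rot"])
a=np.radians(17);c,sn=np.cos(a),np.sin(a); N=np.array([-.5227*c,-.5227*sn,.8525]);Uv=np.array([.8525*c,.8525*sn,.5227]);V=np.array([-sn,c,0])
d=e-B; print("eye rel peg base: along peg",(d@N).round(4),"up slope",(d@Uv).round(4),"across",(d@V).round(4))
print("tool vs peg axis deg",np.degrees(np.arccos(-E[:,2]@N)).round(2),"x align",np.degrees(np.arcsin(E[:,0]@V)).round(2))
for name,m in(("gold",(f[...,0]-f[...,2]>60)&(f[...,1]-f[...,2]>30)&h),("grey/dark",(f.max(2)<170)&(f.max(2)-f.min(2)<25)&h)):
    if m.sum()>5: ys,xs=np.nonzero(m); print(name,m.sum(),xs.mean().round(1),ys.mean().round(1),xs.min(),xs.max(),ys.min(),ys.max())
print("pred base, tip px",proj(p,[B,B+.055*N]).round(1))
for L in(.0725,.03,.006):
    D=B+L*N-.005*Uv-e; print("shift units to reach along",L,(D/.025).round(2))
E
python3 m8.py
```

```text
eye px [318.5 127.2] (319.0, 127.12142944335938) 36.0 [ 285   92   68   72 3818]
eye in tool [ 0.0767  0.0015 -0.0024]
tcp [0.4341502  0.33413893 0.22269983] [179.86334586 -31.45720111  16.95114068]
eye rel peg base: along peg 0.1696 up slope 0.0595 across -0.0062
tool vs peg axis deg 0.35 x align -0.04
gold 1492 326.6 139.8 286 352 103 160
grey/dark 35 316.9 123.6 288 339 95 145
pred base, tip px [[311.2 203.2]
 [310.  214.1]]
shift units to reach along 0.0725 [-0.23  0.19 -4.66]
shift units to reach along 0.03 [ 0.62  0.45 -6.11]
shift units to reach along 0.006 [ 1.1   0.6  -6.93]
```

```bash
python3 -m creep '[[38,0,0.04,-0.5,0,0,0],[38,0,0.04,-0.8,0,0,0],[38,-0.02,0.04,-0.8,0,0,0],[38,-0.02,0.04,-0.8,0,0,0],[38,-0.02,0.04,-0.8,0,0,0],[38,0,0.04,-0.8,0,0,0],[38,0,0,0,0,0,0],[38,0,0,0,0,0,0]]'
python3 m8.py; python3 -c "
from plant import r; s=r.get_state(); print(s['joints'].round(1))"
```

```text
time_s: 52.48
tcp_pos: [0.4482, 0.3617, 0.1456]
eef_rot: [178.7, -28.3, 17.0]
contact_force: [-0.1, 0.0, 0.4]
gripper_width: 0.0438
gripper_force: 20.0
eye px [318.5 127.2] (319.0, 127.12142944335938) 36.0 [ 285   92   68   72 3859]
eye in tool [ 0.0769  0.0013 -0.0024]
tcp [0.44790051 0.36170112 0.14613052] [178.69625769 -28.31307263  16.97067542]
eye rel peg base: along peg 0.0891 up slope 0.0377 across 0.0164
tool vs peg axis deg 3.48 x align -0.03
gold 999 316.6 115.1 287 351 99 123
grey/dark 23 322.5 102.0 304 340 95 110
pred base, tip px [[338.7 182.9]
 [346.5 198.4]]
shift units to reach along 0.0725 [-0.87 -0.95 -1.46]
shift units to reach along 0.03 [-0.02 -0.69 -2.91]
shift units to reach along 0.006 [ 0.46 -0.54 -3.73]
[ 58.4   3.2 -58.1  69.5 -20.7 -16.4]
```

Joint 3 hits its limit at that tilt. I'll set the tag back down flat and regrip it with the tool leaning 20° towards the eye, so hanging needs only about 11.5° of tool tilt.

```bash
python3 -m creep '[[38,0,0,0.5,0,0,0],[38,0,0,1,0,0,0],[38,0,0,1,0,0,0],[38,0,0,1,0,0,0],[38,0,-0.3,0.8,0,0,0],[38,0,-0.6,0,-2.07,6.77,0],[38,0,-0.9,0,-2.07,6.77,0],[38,0,-0.9,0,-2.07,6.77,0]]'
python3 -m creep '[[38,0,-0.9,0,-2.07,6.77,0],[38,0,-0.9,0,0,0,-2],[38,0,-0.9,0,0,0,-3],[38,0,-0.9,0,0,0,-3],[38,0,-0.9,0,0,0,-3],[38,0,-0.9,0,0,0,-3],[38,0,-0.6,0,0,0,-3],[38,0,0,0,0,0,0]]'
python3 -m creep '[[38,0,0,0,0,0,0],[38,0,0,0,0,0,0]]'
python3 -c "
from plant import r; s=r.get_state(); print(s['joints'].round(1))"
```

```text
time_s: 53.2
tcp_pos: [0.4487, 0.3026, 0.256]
eef_rot: [178.5, -11.1, 17.0]
contact_force: [3.3, -2.1, -0.9]
gripper_width: 0.0436
gripper_force: 20.0
time_s: 53.87
tcp_pos: [0.4507, 0.1497, 0.255]
eef_rot: [178.2, -4.2, -0.5]
contact_force: [-0.4, -0.4, -0.6]
gripper_width: 0.0438
gripper_force: 20.0
time_s: 54.03
tcp_pos: [0.4519, 0.1518, 0.2548]
eef_rot: [178.1, -4.3, -0.2]
contact_force: [0.4, 0.3, -0.4]
gripper_width: 0.0436
gripper_force: 20.0
[ 46.1  -1.9 -25.2   4.8 -65.2  41.7]
```

```bash
python3 -m creep '[[38,-0.1,-0.7,-0.4,0.95,2.1,0.2],[38,-0.1,-0.7,-1,0.95,2.2,0],[38,-0.1,-0.7,-1,0,0,0],[38,0,-0.8,-1,0,0,0],[38,0,0,-1,0,0,0],[38,0,0,-1,0,0,0],[38,0,0,-1,0,0,0],[38,0,0,-1,0,0,0]]'
python3 -m creep '[[38,0,0,-0.8,0,0,0],[38,0,0,-0.6,0,0,0],[38,0,0,-0.3,0,0,0],[38,0,0,0,0,0,0],[38,0,0,0,0,0,0]]'
```

```text
time_s: 54.7
tcp_pos: [0.4449, 0.0794, 0.0683]
eef_rot: [180.0, -0.0, -0.1]
contact_force: [-0.3, 0.3, -1.3]
gripper_width: 0.0437
gripper_force: 20.0
time_s: 55.12
tcp_pos: [0.445, 0.079, 0.0269]
eef_rot: [179.9, 0.0, -0.1]
contact_force: [0.6, 0.4, -0.5]
gripper_width: 0.0439
gripper_force: 20.0
```

```bash
python3 -m creep '[[38,0,0,-0.5,0,0,0],[38,0,0,-0.3,0,0,0],[38,0,0,-0.12,0,0,0],[38,0,0,0,0,0,0],[38,0,0,0,0,0,0]]'
python3 -m creep '[[64,0,0,0,0,0,0],[64,0,0,0,0,0,0],[64,0,0,0,0,0,0],[64,0,0,0.5,0,0,0],[64,0,0,0.6,0,0,0],[64,0,0,0,0,5,0],[64,0,0,0,0,5,0],[64,0,0,0,0,5,0]]'
python3 -m creep '[[64,0,0,0,0,5,0],[64,0,0,0,0,0,0],[64,0,0,0,0,0,0],[64,0,0,0,0,0,0]]'
python3 - <<'E'
from h import *
p=capture("wrist"); s=r.get_state(); t=s["tcp_pos"]; print(t,s["eef_rot"])
f=p["frame"].astype(int); red=((f[...,0]>110)&(f[...,1]<75)&(f[...,2]<75)); red[262:]=0
n,l,st,_=cv2.connectedComponentsWithStats(red.astype(np.uint8)); k=1+np.argmax(st[1:,4]); red=l==k; print(st[k])
h=(fillh(red)&~red).astype(np.uint8); n,l,st,ce=cv2.connectedComponentsWithStats(h); k=1+np.argmax(st[1:,4]*(ce[1:,1]<230)); print(st[k],ce[k],ray(p,ce[k],.005).round(4))
E
```

```text
time_s: 55.53
tcp_pos: [0.445, 0.0785, 0.0041]
eef_rot: [179.9, -0.0, -0.2]
contact_force: [0.6, -0.6, -1.4]
gripper_width: 0.0437
gripper_force: 20.0
time_s: 56.2
tcp_pos: [0.4454, 0.0793, 0.0328]
eef_rot: [-180.0, 15.1, -0.1]
contact_force: [1.3, 0.5, 0.9]
gripper_width: 0.0643
gripper_force: 0.0
time_s: 56.53
tcp_pos: [0.4444, 0.078, 0.0309]
eef_rot: [179.8, 20.0, -0.2]
contact_force: [-0.0, -0.1, 0.4]
gripper_width: 0.064
gripper_force: 0.0
[0.44414762 0.07810412 0.03121751] [179.81264245  19.97860913  -0.19383623]
[  260    57   116   205 15824]
[ 284   82   68   66 3492] [317.18098511 113.86626575] [0.5224 0.0768 0.005 ]
```

```bash
python3 -m creep '[[64,0,0,-0.4,0,0,0],[64,0,0,-0.35,0,0,0],[64,0,0,-0.25,0,0,0],[64,0,0,0,0,0,0],[64,0,0,0,0,0,0]]'
python3 -m creep '[[38,0,0,0,0,0,0],[38,0,0,0,0,0,0],[38,0,0,0,0,0,0],[38,0,0,0,0,0,0],[38,0,0,0,0,0,0],[38,0,0,0,0,0,0],[38,0,0,0,0,0,0]]' 30
python3 -m creep '[[38,0,0,0.3,0,0,0],[38,0,0,0.6,0,0,0],[38,0,0,0.9,0,0,0],[38,0,0,1,0,0,0],[38,0,0,1,0,0,0],[38,0,0,1,0,0,0],[38,0,0,1,0,0,0],[38,0,0,1,0,0,0]]'
python3 -m creep '[[38,0,0.9,0.5,0,-5,3],[38,0,0.9,0.5,0,-5,3],[38,0,0.9,0,0,-5,3],[38,0,0.9,0,0,-5,3],[38,0,0.9,0,0,0,3],[38,0,0.9,0,0,0,2],[38,-0.2,0.9,0,0,0,0],[38,-0.2,0.9,0,0,0,0]]'
python3 -m creep '[[38,-0.1,0.9,0,0,0,0],[38,0,0.9,0,0,0,0],[38,0,0.9,0,0,0,0],[38,0,0.4,0,1,-3.3,0],[38,0,0,0,1.2,-3.9,0],[38,0,0,0,1.16,-3.8,0],[38,0,0,0,0,0,0],[38,0,0,0,0,0,0]]'
python3 -c "
from plant import r; s=r.get_state(); print(s['joints'].round(1))"
```

```text
time_s: 57.0
tcp_pos: [0.4443, 0.0782, 0.0058]
eef_rot: [179.8, 20.1, -0.2]
contact_force: [-0.2, -0.2, -0.0]
gripper_width: 0.0644
gripper_force: 0.0
time_s: 57.58
tcp_pos: [0.445, 0.0784, 0.0064]
eef_rot: [179.8, 20.0, -0.2]
contact_force: [-0.1, 0.4, 3.1]
gripper_width: 0.043
gripper_force: 30.0
time_s: 58.25
tcp_pos: [0.4444, 0.0781, 0.1779]
eef_rot: [179.8, 20.0, -0.2]
contact_force: [1.3, 0.3, -1.3]
gripper_width: 0.0432
gripper_force: 30.0
time_s: 58.92
tcp_pos: [0.4341, 0.2592, 0.2018]
eef_rot: [177.8, 0.1, 16.6]
contact_force: [-0.4, -0.4, -0.6]
gripper_width: 0.0435
gripper_force: 30.0
time_s: 59.58
tcp_pos: [0.4311, 0.3348, 0.2013]
eef_rot: [177.9, -11.3, 16.7]
contact_force: [1.1, 0.6, -0.2]
gripper_width: 0.0433
gripper_force: 30.0
[ 65.3   3.8 -30.7  12.9 -50.3  33.3]
```

```bash
cat > m9.py <<'E'
from h import *
B=np.array([.5305,.3685,.0891])
p=capture("wrist"); s=r.get_state(); t=s["tcp_pos"]; E=R.from_euler('xyz',s["eef_rot"],degrees=True).as_matrix()
Eg=R.from_euler('xyz',[179.8,20.0,-.2],degrees=True).as_matrix()
Tt=Eg.T@R.from_euler('z',-.2,degrees=True).as_matrix(); eg=Eg.T@(np.array([.5222,.0775,.005])-[.445,.0784,.0064])
Tag=E@Tt; e=t+E@eg
a=np.radians(17);c,sn=np.cos(a),np.sin(a); N=np.array([-.5227*c,-.5227*sn,.8525]);Uv=np.array([.8525*c,.8525*sn,.5227]);V=np.cross(N,Uv)
W=np.c_[Uv,V,N]; print("turn needed (deg)",np.degrees(R.from_matrix(W@Tag.T).as_rotvec()).round(2))
print("tcp",t.round(4),"eye",e.round(4),"eye rel base U,V,N",(W.T@(e-B)).round(4))
f=p["frame"].astype(int); red=((f[...,0]>100)&(f[...,1]<75)&(f[...,2]<75)); red[262:]=0
n,l,st,_=cv2.connectedComponentsWithStats(red.astype(np.uint8)); red=l==1+np.argmax(st[1:,4])
h=(fillh(red)&~red).astype(np.uint8); n,l,st,ce=cv2.connectedComponentsWithStats(h); k=1+np.argmax(st[1:,4]*(ce[1:,1]<230)); print("eye px",st[k],ce[k].round(1),"pred",proj(p,e).round(1))
print("pred base, tip px",proj(p,[B,B+.055*N]).round(1)); cv2.imwrite("pics/w13.png",p["frame"][:,:,::-1])
d=W@Tag.T; e2=t+d@(e-t)
for L in(.075,.04,.006): print("after turn, shift units to eye at",L,((B+L*N-e2)/.025).round(2))
E
python3 m9.py
```

```text
turn needed (deg) [1.82 0.36 0.76]
tcp [0.4319 0.3357 0.2018] eye [0.4957 0.355  0.2408] eye rel base U,V,N [ 0.0476 -0.0028  0.1487]
eye px [ 280   98   78   72 4365] [318.7 133.1] pred [[315.6 131.1]]
pred base, tip px [[306.  131. ]
 [306.7 157.4]]
after turn, shift units to eye at 0.075 [-0.11  0.1  -3.52]
after turn, shift units to eye at 0.04 [ 0.59  0.31 -4.71]
after turn, shift units to eye at 0.006 [ 1.27  0.52 -5.87]
```

```bash
python3 -m creep '[[38,-0.04,0.04,-0.5,0.9,0.2,0.4],[38,-0.04,0.03,-0.8,0.9,0.16,0.36],[38,-0.03,0.03,-0.8,0,0,0],[38,0,0,-0.8,0,0,0],[38,0,0,-0.62,0,0,0],[38,0,0,0,0,0,0],[38,0,0,0,0,0,0]]'
python3 m9.py
python3 - <<'E'
import cv2
a=cv2.imread("pics/w13.png")[60:260,220:420]; cv2.imwrite("pics/c13.png",cv2.resize(a,(600,600),interpolation=cv2.INTER_CUBIC))
E
```

```text
time_s: 60.22
tcp_pos: [0.4302, 0.3383, 0.1131]
eef_rot: [179.7, -11.5, 16.9]
contact_force: [0.8, 0.1, -0.4]
gripper_width: 0.0433
gripper_force: 30.0
turn needed (deg) [0.02 0.04 0.07]
tcp [0.4304 0.339  0.114 ] eye [0.4942 0.3578 0.1532] eye rel base U,V,N [0.0012 0.0003 0.0744]
eye px [ 280   99   78   71 4357] [318.6 133.3] pred [[315.7 132.4]]
pred base, tip px [[316.4  90.7]
 [316.5 120.4]]
after turn, shift units to eye at 0.075 [-0.05 -0.03 -0.  ]
after turn, shift units to eye at 0.04 [ 0.65  0.18 -1.2 ]
after turn, shift units to eye at 0.006 [ 1.33  0.39 -2.36]
```

View pics/c13.png

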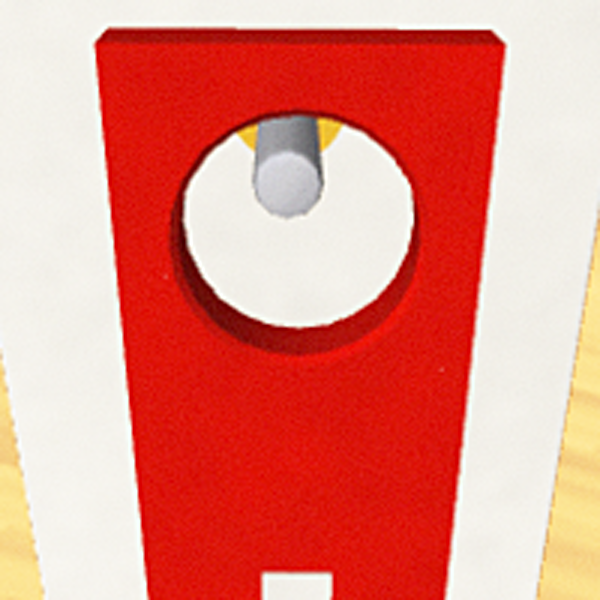

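The crop shows the peg tip at (316,121), within 1 px of the prediction, and the eye aimed about 1 mm right of it. I descend along the peg with +1 mm in y.

```bash
python3 -m creep '[[38,0.13,0.08,-0.24,0,0,0],[38,0.13,0.04,-0.24,0,0,0],[38,0.13,0.04,-0.24,0,0,0],[38,0.13,0.04,-0.24,0,0,0],[38,0.13,0.04,-0.24,0,0,0],[38,0,0,0,0,0,0],[38,0,0,0,0,0,0]]'
python3 -m creep '[[38,0.14,0.04,-0.23,0,0,0],[38,0.14,0.04,-0.23,0,0,0],[38,0.14,0.04,-0.23,0,0,0],[38,0.14,0.04,-0.23,0,0,0],[38,0,0,0,0,0,0],[38,0,0,0,0,0,0]]'
python3 m9.py
```

```text
time_s: 60.85
tcp_pos: [0.4458, 0.3439, 0.0825]
eef_rot: [179.7, -11.5, 17.0]
contact_force: [1.3, -1.0, -0.9]
gripper_width: 0.0433
gripper_force: 30.0
time_s: 61.35
tcp_pos: [0.4598, 0.3479, 0.0595]
eef_rot: [179.7, -11.5, 17.0]
contact_force: [0.2, -0.4, -0.3]
gripper_width: 0.0434
gripper_force: 30.0
turn needed (deg) [0.06 0.01 0.06]
tcp [0.4598 0.3481 0.0599] eye [0.5237 0.3669 0.099 ] eye rel base U,V,N [-0.0008  0.0005  0.0121]
eye px [ 280   98   78  103 5409] [318.2 142.7] pred [[316.8 133.7]]
pred base, tip px [[318.  121.8]
 [318.9 183.3]]
after turn, shift units to eye at 0.075 [-1.23 -0.4   2.16]
after turn, shift units to eye at 0.04 [-0.53 -0.18  0.97]
after turn, shift units to eye at 0.006 [ 0.15  0.03 -0.19]
```

```bash
python3 -m creep '[[38,0.06,0.02,-0.1,0,0,0],[38,0.05,0.01,-0.08,0,0,0],[38,0,0,0,0,0,0],[38,0,0,0,0,0,0]]'
python3 -m creep '[[38,0.03,0.01,-0.04,0,0,0],[38,0.02,0.01,-0.04,0,0,0],[38,0,0,0,0,0,0],[38,0,0,0,0,0,0]]'
```

```text
time_s: 61.73
tcp_pos: [0.4625, 0.349, 0.0557]
eef_rot: [179.8, -11.5, 17.0]
contact_force: [0.1, -0.7, 0.2]
gripper_width: 0.0429
gripper_force: 30.0
time_s: 62.07
tcp_pos: [0.4638, 0.3497, 0.054]
eef_rot: [179.8, -11.5, 17.0]
contact_force: [-2.4, -1.9, 3.9]
gripper_width: 0.043
gripper_force: 30.0
```

```bash
python3 -m creep '[[56,0,0,0,0,0,0],[56,0,0,0,0,0,0],[56,0,0,0,0,0,0],[62,0,0,0,0,0,0],[62,0,0,0,0,0,0]]'
python3 -m creep '[[62,-0.13,-0.04,0.22,0,0,0],[62,-0.26,-0.08,0.45,0,0,0],[62,-0.4,-0.12,0.7,0,0,0],[62,-0.4,-0.12,0.7,0,0,0],[62,-0.4,-0.12,0.7,0,0,0],[62,0,0,0.9,0,0,0],[62,0,0,0.9,0,0,0],[62,0,0,0,0,0,0]]'
python3 - <<'E'
from h import *
B=np.array([.5305,.3685,.0891]); a=np.radians(17);c,sn=np.cos(a),np.sin(a); N=np.array([-.5227*c,-.5227*sn,.8525]);Uv=np.array([.8525*c,.8525*sn,.5227]);V=np.cross(N,Uv)
p=capture("wrist"); print(r.get_state()["tcp_pos"])
f=p["frame"].astype(int); red=((f[...,0]>100)&(f[...,1]<75)&(f[...,2]<75)); red[262:]=0
n,l,st,_=cv2.connectedComponentsWithStats(red.astype(np.uint8)); red=l==1+np.argmax(st[1:,4]); print(st[1:][np.argmax(st[1:,4])])
h=(fillh(red)&~red).astype(np.uint8); n,l,st,ce=cv2.connectedComponentsWithStats(h); k=1+np.argmax(st[1:,4]); print("eye px",st[k],ce[k].round(1))
print("base,tip",proj(p,[B,B+.055*N]).round(1))
for off in(0,-.005,-.0095):  # predicted tag corner pixels (eye end) for seated tag
    print(off,proj(p,[B+Uv*(off+.022)+V*y+N*.01 for y in(.022,-.022)]+[B+Uv*(off)+V*y+N*.01 for y in(.022,-.022)]).round(1).tolist())
ys,xs=np.nonzero(red); 
for y in sorted(set(ys))[::12]: print(y,xs[ys==y].min(),xs[ys==y].max(),end=" | ")
cv2.imwrite("pics/w14.png",p["frame"][:,:,::-1])
E
```

```text
time_s: 62.48
tcp_pos: [0.4638, 0.3496, 0.0536]
eef_rot: [179.8, -11.5, 17.0]
contact_force: [-0.2, -0.1, 0.1]
gripper_width: 0.061
gripper_force: 0.0
time_s: 63.15
tcp_pos: [0.425, 0.3399, 0.1732]
eef_rot: [-179.9, -11.9, 17.0]
contact_force: [0.2, 1.7, 0.1]
gripper_width: 0.0619
gripper_force: 0.0
[0.42448892 0.33915189 0.17100156]
[ 290  100   65  162 7214]
eye px [ 302  114   40   37 1174] [321.3 131.9]
base,tip [[321.8 116.3]
 [322.5 142.2]]
0 [[288.5, 86.2], [355.6, 86.1], [290.1, 120.3], [353.7, 120.3]]
-0.005 [[288.9, 94.3], [355.2, 94.2], [290.4, 127.6], [353.3, 127.6]]
-0.0095 [[289.2, 101.4], [354.8, 101.4], [290.7, 134.0], [352.9, 134.0]]
100 291 353 | 112 290 353 | 124 291 352 | 136 291 352 | 148 292 351 | 160 292 350 | 172 293 349 | 184 293 349 | 196 294 348 | 208 294 347 | 220 295 347 | 232 295 346 | 244 296 345 | 256 296 344 |
```

The tag slid down to hang on the peg, flat on the face (its edge is at row 100, predicted 101). I back off and check everything once more.

```bash
python3 -m creep '[[62,0,-0.3,0.9,0,0,0],[62,0,-0.8,0.9,0,0,0],[62,0,-0.9,0.9,0,0,0],[62,0,-0.9,0.9,0,0,0],[62,0,-0.9,0.6,0,0,0],[62,0,-0.9,0,0,0,0],[62,0,-0.9,0,0,0,0],[62,0,-0.5,0,0,0,0]]'
python3 -m creep '[[62,0,0,0,0,0,0],[62,0,0,0,0,0,0],[62,0,0,0,0,0,0],[62,0,0,0,0,0,0],[62,0,0,0,0,0,0],[62,0,0,0,0,0,0]]'
python3 - <<'E'
from h import *; import m4
S=capture("scene");U=capture("top");W=capture("wrist"); Z=np.zeros((480,640),bool)
for lab,p in(("scene",S),("top",U),("wrist",W)):
    for d in outline_of(p,"mould_a"):
        g=fillh(d["region"]); ce=np.array(np.nonzero(g))[::-1].mean(1); w=ray(p,ce,.05); col=p["frame"][g].mean(0).astype(int)
        if d["conf"]>.3 and col[1]>.75*col[0] and w[1]>0 and w[1]<.3: show(lab+" mould",*fitdc([(p,g,Z)],box(.06,.085,0,.05),.015,[w[0],w[1],.22]))
    for d in outline_of(p,"tile_1"):
        if d["conf"]>.4: ce=np.array(np.nonzero(d["region"]))[::-1].mean(1); print(lab,"tile",round(d["conf"],2),ray(p,ce,.08).round(3)[:2],p["frame"][d["region"]].mean(0).astype(int))
    for d in outline_of(p,"tag")[:1]: ce=np.array(np.nonzero(d["region"]))[::-1].mean(1); print(lab,"tag",round(d["conf"],2),ray(p,ce,.06).round(3),p["frame"][d["region"]].mean(0).astype(int))
E
```

```text
time_s: 63.87
tcp_pos: [0.4233, 0.183, 0.2725]
eef_rot: [179.8, -11.5, 16.9]
contact_force: [0.9, -0.7, -0.6]
gripper_width: 0.0619
gripper_force: 0.0
time_s: 64.37
tcp_pos: [0.424, 0.1856, 0.2726]
eef_rot: [179.7, -11.5, 17.0]
contact_force: [0.2, -0.3, -0.3]
gripper_width: 0.0616
gripper_force: 0.0
scene mould [0.6124 0.2138] 11.0 0.077
scene mould [0.6305 0.1165] 13.2 0.117
scene tile 0.83 [ 0.533 -0.313] [65 86 61]
scene tile 0.71 [ 0.508 -0.413] [74 87 97]
scene tile 0.61 [ 0.498 -0.471] [151 148 147]
scene tag 0.96 [0.481 0.356 0.06 ] [130  53  50]
top mould [0.6141 0.2128] 13.3 0.081
top mould [0.6353 0.1147] 13.7 0.145
top mould [0.6418 0.1174] 1.2 0.652
top tile 0.91 [ 0.514 -0.41 ] [58 63 71]
top tile 0.64 [ 0.536 -0.312] [47 67 44]
top tile 0.58 [ 0.5   -0.458] [110 105 102]
top tag 0.67 [0.485 0.354 0.06 ] [119  52  46]
wrist mould [0.6316 0.1173] 13.2 0.087
wrist mould [0.6109 0.2132] 13.1 0.075
wrist tag 0.81 [0.483 0.356 0.06 ] [201  42  33]
```

```bash
python3 -c "
from plant import close_job; print(close_job())"
```

```text
the job is handed in; nothing more can be done
None
```

I handed the job in at about 64 s: both moulds lie flat on the board, the three tiles present (white, blue, green) stand centred in rack slots, and the red tag hangs on the peg against the white face; the last camera check agreed, but the judging gave no verdict.

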